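# Put the whetstones away

### The arm

A 6-joint arm with a two-finger parallel gripper is mounted at the origin on a cart in front of the work surface, level with it; the furniture and walls round the work are solid. World frame = base frame: x ahead of the robot, y to its left, z up, the work surface at z = 0. Lengths are in m, angles in rad, forces in N, time in s.
With the tool pointing down it reaches from about 0.35 to 0.775 m from the base axis. Payload 7.3 kg.
Tool frame: the origin (TCP) lies at the very end of the fingers, on their centre line; the grasp point (between the pads) lies 19 mm behind it; z points along the fingers, x is the direction in which the jaws open and shut, and the axes are right-handed (so a half turn about z gives the same grasp; the last joint's range is limited). The gripper opens to 92 mm and grips with 3 to 60 N. Pads are 19 mm wide; open, the fingers measure 130 mm over their backs; the gripper's body (75 mm by 190 mm) begins 47 mm behind the grasp point.
Start: joints at [-1.288, 0.342, 1.524, -0, 1.275, -0.146], TCP at [0.218, -0.477, 0.227] pointing down, gripper open.
Joint ranges: [-2.53, 2.53], [-0.77, 2.02], [0.04, 2.7], [-1, 4.14], [0.28, 2.66], [-3.11, 3.11]. Speed limits (rad/s): [2.57, 2.57, 3.14, 3.14, 3.14, 3.14].

### API

Orientations are given as [roll, pitch, yaw] about the fixed x, y, z axes, in that order (R = Rz(yaw) Ry(pitch) Rx(roll)).
In Python, from cell import observe, read_camera, camera_params, hand_in gives the robot as it stands.
- The arm moves only by the tool apply_moves, never from a script. Its argument "increments" is a list of rows, each an object with "grip": the opening, from 0 (shut) to 1 (fully open); "linear": the shift along the world's x, y, z in mm, a list of three; "turn": the turn, a rotation vector about the world's x, y, z in units of 6 degrees (1.0 is 6 degrees), a list of three. A call has 1 to 10 rows; each row is the pose to reach, as a shift and turn from the pose commanded when the call began; what a row does not reach only later rows make up. A row lasts 1/10 s, in which the tool goes at most 50 mm and 8.59 degrees, less where a joint would pass 70% of its speed; a pose out of reach is approached as far as the arm can. A call with a gripper value outside its range is refused whole. The fingers move at their own pace and stop on an object; "grip_force" is the grip in N (left out, the last holds). Time passes only in rows, so rows that repeat a pose let the fingers close. It gives the time, the measured TCP pose, the force and the opening at its end, in the units of the state.
- observe(): the state, without advancing time (a new reading comes with each control period).
- read_camera(name): name is "scene" or "top" or "wrist"; returns the picture (480x640x3 uint8, red, green, blue); there is no depth.
- camera_params(name): a dict with "camera_matrix" (3x3 intrinsics, pixels), "world_to_cam" (4x4, takes a point from world to camera coordinates); the wrist camera has in their place "hand_eye" (4x4, takes a point from camera to tool coordinates, whose origin is the TCP and whose axes are the tool frame's). Camera axes: x right, y up, looking along -z (the intrinsics and any distortion apply to the point x, -y, -z); pixel columns grow to the right and rows downward; lengths in m; the calibration is good to about 2 mm. A picture is of the moment at which its call begins: read the wrist's pose just before it. camera_params takes no time and is no camera call.
- hand_in(): hands the job in, once; it reports no verdict.
The state is a dict: "time": time; "qpos": joint angles; "qvel": joint speeds; "joint_efforts": joint torques, N m; "tool_pos": TCP position; "tool_rot": TCP orientation; "contact_force": force on the tool from outside, world axes, zero at the start; "torque": the same for the moment, N m; "opening": finger opening in m.
Only numpy, scipy, OpenCV 4.12 (cv2) and the standard library are available. Lean on these libraries where they do the work, as an engineer would, in place of code of your own. Each camera call takes 0.05 s, during which the arm holds its last target.

### The job

Put the two sharpening stones away in their wooden case and lower its lid fully shut. The long stone is wedged between the butter dish and the egg timer: take it by its free end, lay it flat on the worktop in the clear and let go, then take it again by its middle and lower it right down to the floor of the long bed before letting go; the short stone goes down flat into the short bed. Do not drop the stones, and do not shift the timer or the shaker or knock them over.

Things in the scene. Friction and masses are not known exactly. Their poses are not given: they have to be found in the camera images.
- long_stone_centre (a point): Long reddish-brown sharpening stone, a flat bar 150 x 40 x 10 mm (0.10 to 0.20 kg), lying flat. Point: its centre, 5 mm above its underside. x along its length, y across its width, z up. At the start one half lies between butter dish and egg timer, about 5 mm free on each side; the other half (about 75 mm, its +x end) sticks out towards the shaker.
- short_stone_centre (a point): Short reddish-brown sharpening stone, 66 x 40 x 10 mm (0.04 to 0.09 kg), lying flat about 10 mm beside the free end of the long one, in the way of a finger there. Point: its centre, 5 mm above its underside. x along its 66 mm length (across the long stone), y across its width.
- case: Wooden case, fixed, 168 mm (its x) x 194 mm (its y) x 40 mm high, walls and floor 5 mm thick. Origin: centre of its underside. Lid hinge along its +x side (the robot's left). Blocks, tops 34 mm above the underside, frame two beds along x, at y = -39 (long) and +39 mm (short). A finger channel 50 mm wide (x -25 to +25 mm) runs right across along y, down to the floor, through both beds.
- long_bed (a point): Centre of the floor of the long bed (158 x 48 mm), 5 mm above the case's underside; x along it, y across. The long stone's centre lies 5 mm above it when home, either way round. In the finger channel, at its middle, there is 29 mm beside the bed on each side for fingers closing along y; elsewhere none.
- short_bed (a point): Centre of the floor of the short bed (74 x 48 mm), 5 mm above the case's underside; x along it, y across. The short stone's centre lies 5 mm above it when home, either way round. In the finger channel, at its middle, there is 29 mm beside the bed on each side for fingers closing along y.
- lid (a joint): Angle of the case's lid: 0 shut, about 1.68 to 1.87 open at the start (upright, leaning a little back, away from the case). The lid is a flat wooden plate 8 mm thick as large as the case (0.2 kg); its hinge is stiff, so it stays at any angle and is pushed down from behind and above with a few newtons.
- lid_hinge (a point): Middle of the lid's hinge line, at the case's rim, 40 mm above its underside; the hinge line runs along the case's y.
- lid_handle (a point): The lid's dark knob, near the middle of its free edge: on the lid's outer face, 136 mm from the hinge line, standing 40 mm off that face (point: its grip, 35 mm off the face).
- butter_dish: White butter dish with its cover on, fixed to the worktop, 92 mm (its x) x 155 mm (its y), 80 mm high to its knob. Origin: centre of its underside. The long stone lies along its -x side. (Behind and above the work hang wall cabinet doors, from about 0.45 m up and beyond about 0.55 m ahead of the robot, ending just right of the case: keep the wrist clear of them.)
- egg_timer: White round kitchen timer, 66 mm across, 60 mm high, standing loose. Origin: centre of its underside. Not to be shifted.
- shaker: Slim round shaker, 44 mm across, 90 mm high, standing loose beyond the free end of the long stone. Origin: centre of its underside. Not to be shifted.
Mind the look-alikes: they are no part of the job. Of the things that look like the part that bears short_stone_centre, take the one that is farthest from the robot's base at the start.

How it is judged:
On the way, in this order (a step that is already met when the one before it is completed fails the run):
1. the long stone has been moved at least 50 mm and lies flat on the worktop, let go (distance of long_stone_centre from where it was at the start of the episode above 0.05 m and height (world z) of long_stone_centre below 0.0075 m and angle between long_stone_centre's own z axis and vertical below 0.05 rad and contact force between the fingers and long_stone below 0.05 N), for 0.1 s.
2. the long stone, held by its middle (within 35 mm of its centre), is down on the floor of the long bed before it is let go (horizontal distance between long_stone_centre and long_bed below 0.008 m and z of long_stone_centre in the frame of long_bed between 0 and 0.008 m and angle between the x axis of long_stone_centre and the x axis of case, either way round below 0.2 rad and angle between long_stone_centre's own z axis and vertical below 0.08 rad and contact force between the fingers and long_stone above 0.5 N and horizontal distance between the grasp point and long_stone_centre below 0.035 m), for 0.04 s.
At the end, for the whole second after the job is handed in: Each stone flat on the floor of its own bed (centre within 8 mm of the bed centre and 3 mm of resting height, within 0.2 rad of the bed line), at rest; lid shut (under 0.05 rad); timer and shaker upright, within 30 mm of where they stood (horizontal distance between long_stone_centre and long_bed below 0.008 m and z of long_stone_centre in the frame of long_bed between 0 and 0.008 m and angle between the x axis of each of long_stone_centre, short_stone_centre and the x axis of case, either way round below 0.2 rad and angle between each of long_stone_centre, short_stone_centre's own z axis and vertical below 0.08 rad and horizontal distance between short_stone_centre and short_bed below 0.008 m and z of short_stone_centre in the frame of short_bed between 0 and 0.008 m and value of joint lid below 0.05 rad and linear speed of each of long_stone, short_stone below 0.02 m/s and angle between each of egg_timer, shaker's own z axis and vertical below 0.15 rad); the robot touches nothing.
It fails at once if the egg timer is shifted by more than 30 mm or knocked over (distance of egg_timer from where it was at the start of the episode above 0.03 m or angle between egg_timer's own z axis and vertical above 0.4 rad).
It fails at once if the shaker is shifted by more than 30 mm or knocked over (distance of shaker from where it was at the start of the episode above 0.03 m or angle between shaker's own z axis and vertical above 0.4 rad).
It fails at once if a stone is dropped (falls freely, out of the fingers, faster than 0.4 m/s: about 8 mm) ((linear speed of long_stone above 0.4 m/s and contact force between the fingers and long_stone below 0.01 N) or (linear speed of short_stone above 0.4 m/s and contact force between the fingers and short_stone below 0.01 N)).
It also fails if it takes over 72 s, if anything falls off the work surface, if the arm or the gripper's body presses on something with over 40 N, if the wrist force passes 120 N, or if a joint passes its speed limit or range.

## Working session

There is one attempt and no reset: what is moved stays moved. The work goes in short steps, Python scripts to look and compute and a tool call to move; the robot and the scene stay as the last step left them, time stands still between calls to the robot, and variables do not carry over. Pictures are saved under pics/ and viewed, and the job is handed in when it is done.

Besides the shell and the picture viewer there is one more tool, called after ">>>" by a JSON object that holds its "name" and its "arguments", one argument or row to a line. apply_moves: Moves the arm, as the interface text tells. Its arguments: {"type":"object","properties":{"increments":{"type":"array","items":{"type":"object","properties":{"grip":{"type":"number"},"linear":{"type":"array","items":{"type":"number"}},"turn":{"type":"array","items":{"type":"number"}}}}},"grip_force":{"type":"number"}},"required":["increments"]}

```bash
ls; mkdir -p pics
python3 - <<'E'
from cell import *
import cv2
print(observe())
for n in ["scene","top","wrist"]:
    im=read_camera(n); cv2.imwrite(f"pics/{n}0.png",im[:,:,::-1]); print(n,camera_params(n))
E
```

```text
pics
{'time': 0.0, 'qpos': array([-1.28800518e+00,  3.42734227e-01,  1.52503247e+00,  3.68571333e-06,
        1.27538633e+00, -1.46004946e-01]), 'qvel': array([ 0.00079782,  0.00054274, -0.00133739, -0.00243954,  0.00081751,
        0.0021783 ]), 'joint_efforts': array([-7.19100171e-05, -4.31237555e+01, -2.44226557e+01,  7.18872109e-02,
        5.59757254e-02, -1.17280642e-04]), 'tool_pos': array([ 0.21818557, -0.47706285,  0.2260336 ]), 'tool_rot': array([-3.14136215e+00,  1.54325235e-03, -1.14200114e+00]), 'contact_force': array([-0.30120616,  0.42164488, -0.1558812 ]), 'torque': array([-0.03059955, -0.02378402, -0.01911692]), 'opening': 0.09163692407047223}
scene {'camera_matrix': array([[435.34258794,   0.        , 323.81969637],
       [  0.        , 435.34258794, 242.02288558],
       [  0.        ,   0.        ,   1.        ]]), 'world_to_cam': array([[-0.90427145, -0.42621092,  0.02524674,  0.3654312 ],
       [ 0.22359867, -0.42236553,  0.87841391, -0.23851499],
       [-0.36372625,  0.79996975,  0.47723329, -0.70717465],
       [ 0.        ,  0.        ,  0.        ,  1.   
[... 281 characters left out ...]
81,  0.02508894,  0.0981451 , -0.48331239],
       [-0.09781957, -0.01389196,  0.9951072 , -1.03705086],
       [ 0.        ,  0.        ,  0.        ,  1.        ]])}
wrist {'camera_matrix': array([[348.0356801 ,   0.        , 315.99644184],
       [  0.        , 348.0356801 , 242.40942084],
       [  0.        ,   0.        ,   1.        ]]), 'hand_eye': array([[ 9.99999919e-01,  3.24670894e-04, -2.38257845e-04,
         3.72979328e-04],
       [ 2.52488018e-04, -9.66374184e-01, -2.57139793e-01,
        -6.99857773e-02],
       [-3.13732037e-04,  2.57139712e-01, -9.66374187e-01,
        -1.56361279e-01],
       [ 0.00000000e+00,  0.00000000e+00,  0.00000000e+00,
         1.00000000e+00]])}
```

View pics/top0.png

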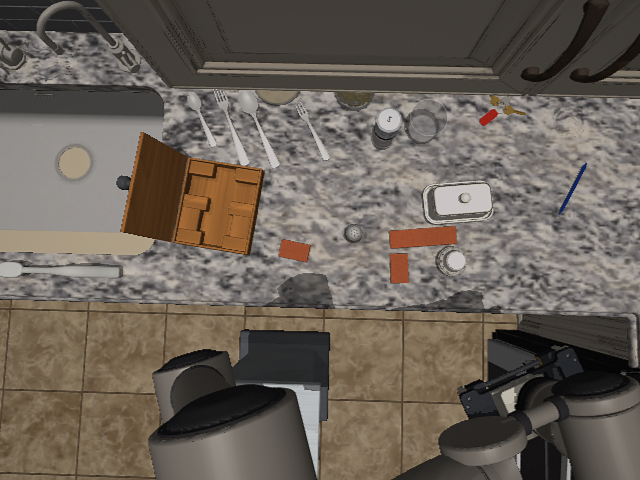

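View pics/scene0.png

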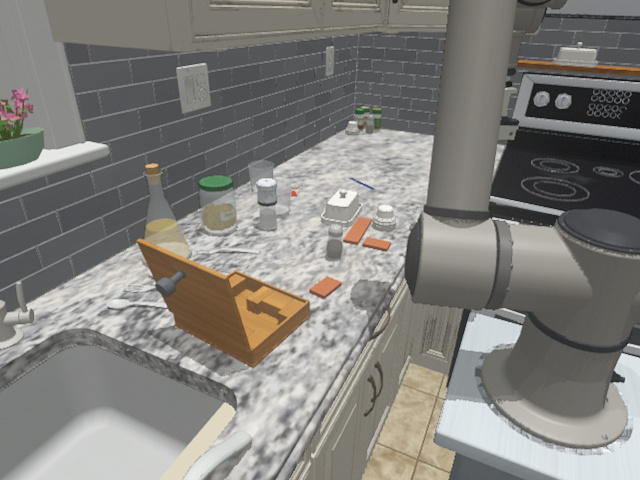

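View pics/wrist0.png

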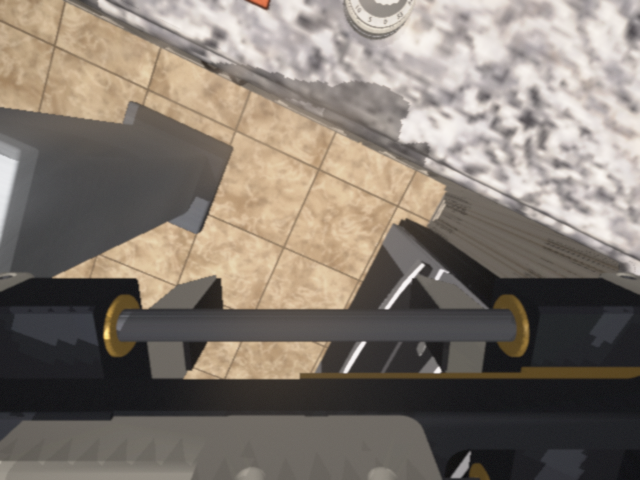

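```bash
cat > h.py <<'E'
import numpy as np, cv2
from cell import *
from scipy.spatial.transform import Rotation as R
def camT(n):
    p=camera_params(n); K=p["camera_matrix"]
    if n=="wrist":
        s=observe(); T=np.eye(4); T[:3,:3]=R.from_euler("xyz",s["tool_rot"]).as_matrix(); T[:3,3]=s["tool_pos"]
        return K,T@p["hand_eye"]
    return K,np.linalg.inv(p["world_to_cam"])
def p2w(px,z,KT):
    K,T=KT; out=[]
    for u,v in np.atleast_2d(px):
        d=np.array([(u-K[0,2])/K[0,0],-(v-K[1,2])/K[1,1],-1.]); d=T[:3,:3]@d
        out.append(T[:3,3]+d*(z-T[2,3])/d[2])
    return np.array(out)
def w2p(P,KT):
    K,T=KT; P=np.atleast_2d(P); c=(P-T[:3,3])@T[:3,:3]
    return np.c_[K[0,0]*c[:,0]/-c[:,2]+K[0,2], K[1,1]*-c[:,1]/-c[:,2]+K[1,2]]
def crop(im,x0,y0,x1,y1,s,name):
    cv2.imwrite("pics/"+name,cv2.resize(im[y0:y1,x0:x1,::-1],None,fx=s,fy=s,interpolation=cv2.INTER_CUBIC))
def red(im,box=None):
    hsv=cv2.cvtColor(im,cv2.COLOR_RGB2HSV); m=((hsv[...,0]<11)&(hsv[...,1]>130)&(hsv[...,2]>70)).astype(np.uint8)
    n,l,st,c=cv2.connectedComponentsWithStats(m)
    for i in range(1,n):
        if st[i,4]>100:
            r=cv2.minAreaRect(np.argwhere(l==i)[:,::-1].astype(np.float32)); yield st[i],cv2.boxPoints(r)
E
python3 - <<'E'
from h import *
im=cv2.imread("pics/top0.png")[:,:,::-1]; KT=camT("top")
for st,b in red(im):
    w=p2w(b,0.010,KT)[:,:2]; e=np.linalg.norm(np.diff(np.r_[w,w[:1]],axis=0),axis=1)
    c=w.mean(0); print(st,b.round(1).tolist(),w.round(4).tolist(),e.round(4),c.round(4),np.linalg.norm(c))
crop(im,110,120,290,270,4,"tc.png"); crop(im,260,170,510,310,3,"ts.png")
E
```

```text
[479 109  19  17 159] [[478.0, 119.5999984741211], [492.8999938964844, 107.69999694824219], [498.20001220703125, 114.19999694824219], [483.29998779296875, 126.0999984741211]] [[0.7588, -0.506], [0.7878, -0.5403], [0.7724, -0.5522], [0.7435, -0.518]] [0.0449 0.0195 0.0448 0.0194] [ 0.7656 -0.5291] 0.9306436413764466
[ 389  226   68   22 1155] [[388.8999938964844, 230.5], [455.0, 225.6999969482422], [456.20001220703125, 243.10000610351562], [390.20001220703125, 248.0]] [[0.4971, -0.3047], [0.5118, -0.4529], [0.4725, -0.4558], [0.4579, -0.3081]] [0.149  0.0394 0.1484 0.0394] [ 0.4848 -0.3804] 0.6162198972049826
[279 239  32  23 508] [[278.1000061035156, 255.8000030517578], [281.79998779296875, 238.6999969482422], [310.29998779296875, 244.6999969482422], [306.70001220703125, 261.79998779296875]] [[0.4338, -0.0572], [0.4726, -0.0639], [0.4606, -0.1286], [0.4219, -0.1216]] [0.0394 0.0658 0.0393 0.0655] [ 0.4472 -0.0928] 0.4567582832440622
[390 254  19  29 501] [[389.6000061035156, 254.0], [407.0, 253.39999389648438], [408.0, 282.0], [390.70001220703125, 282.6000061035156]] [[0.4442, -0.307], [0.4467, -0.3458], [0.383, -0.3488], [0.3805, -0.3102]] [0.0388 0.0638 0.0386 0.0638] [ 0.4136 -0.328 ] 0.5278453120116624
```

View pics/tc.png

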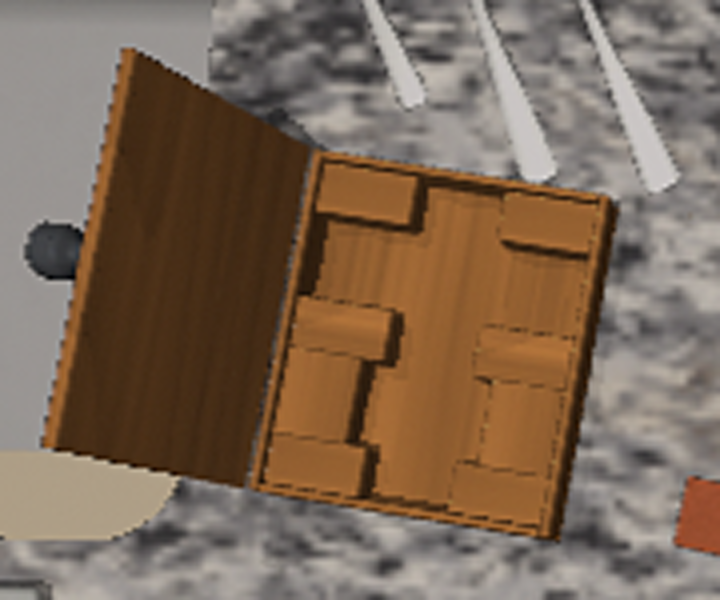

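View pics/ts.png

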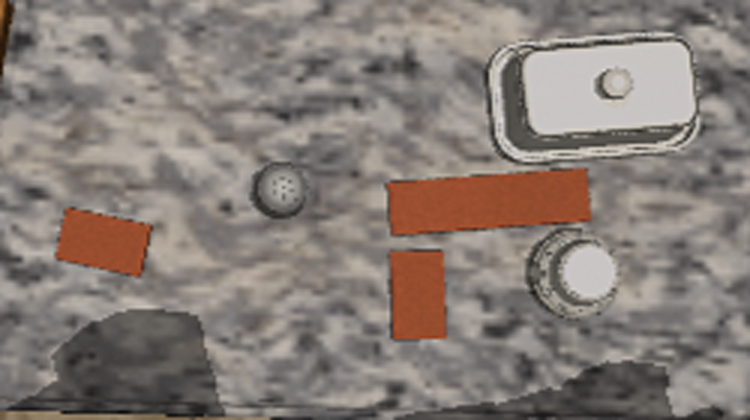

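Run:
```python
from h import *
KT=camT("top")
c=p2w(np.array([[615,200],[556,540],[248,487],[315,152]])/4+[110,120],0.04,KT); print(c.round(4), np.linalg.norm(np.diff(np.r_[c,c[:1]],axis=0),axis=1).round(4), c.mean(0))
print("knob shadow/lid top", p2w(np.array([[128,48],[45,447],[55,250]])/4+[110,120],0.205,KT).round(3))
print("shaker top",p2w(np.array([[284,188]])/3+[260,170],0.09,KT), "timer top",p2w(np.array([[588,271]])/3+[260,170],0.06,KT))
print("dish knob",p2w(np.array([[616,83]])/3+[260,170],0.08,KT),"dish base left corner", p2w(np.array([[497,100],[508,155],[697,140]])/3+[260,170],0.0,KT))
print("edge",p2w([[400,300]],0,KT))
im=read_camera("scene"); crop(im,120,190,420,370,2.6,"sc.png");
```

```text
[[ 0.6222 -0.0216  0.04  ]
 [ 0.4325  0.0033  0.04  ]
 [ 0.4572  0.1738  0.04  ]
 [ 0.6455  0.1471  0.04  ]] [0.1913 0.1723 0.1901 0.1703] [0.5393395  0.07563754 0.04      ]
knob shadow/lid top [[0.652 0.187 0.205]
 [0.462 0.214 0.205]
 [0.554 0.215 0.205]]
shaker top [[ 0.48234893 -0.22387285  0.09      ]] timer top [[ 0.4315847  -0.44212976  0.06      ]]
dish knob [[ 0.56359104 -0.45663888  0.08      ]] dish base left corner [[ 0.56269818 -0.38891681  0.        ]
 [ 0.52073525 -0.39746986  0.        ]
 [ 0.53575101 -0.54025614  0.        ]]
edge [[ 0.34235821 -0.33279866  0.        ]]
```

View pics/sc.png

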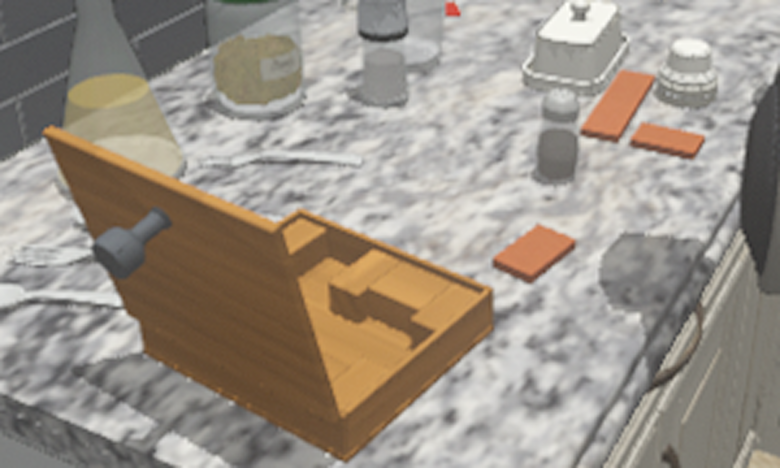

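>>> {"name": "apply_moves", "arguments": {
  "increments": [
    {"linear": [48, 37, -20], "turn": [0, 0, -1.2], "grip": 0.75},
    {"linear": [95, 75, -40], "turn": [0, 0, -2.4], "grip": 0.75},
    {"linear": [143, 112, -60], "turn": [0, 0, -3.68], "grip": 0.75},
    {"linear": [180, 145, -76], "turn": [0, 0, -3.68], "grip": 0.75},
    {"linear": [190, 149, -80], "turn": [0, 0, -3.68], "grip": 0.75},
    {"linear": [190, 149, -80], "turn": [0, 0, -3.68], "grip": 0.75},
    {"linear": [190, 149, -80], "turn": [0, 0, -3.68], "grip": 0.75}
  ],
  "grip_force": 40
}}

```text
time: 0.9
tool_pos: [0.4089, -0.3273, 0.1461]
tool_rot: [3.14, 0.001, -1.524]
contact_force: [0.3, 0.1, 0.3]
opening: 0.0688
```

```bash
cat > look.py <<'E'
import sys
from h import *
s=observe(); print(round(s["time"],2),s["tool_pos"].round(4),s["tool_rot"].round(4),s["contact_force"].round(1),round(s["opening"],4),"q6",s["qpos"][5].round(2))
KT=camT("wrist"); im=read_camera("wrist"); cv2.imwrite(f"pics/{sys.argv[1]}.png",im[:,:,::-1])
for st,b in red(im):
    w=p2w(b,float(sys.argv[2]),KT)[:,:2]; e=np.linalg.norm(np.diff(np.r_[w,w[:1]],axis=0),axis=1)
    print(st,w.round(4).tolist(),e.round(4),w.mean(0).round(4))
E
python3 look.py w1 0.010
```

```text
0.9 [ 0.4089 -0.3273  0.1461] [ 3.1404e+00  1.0000e-03 -1.5242e+00] [0.3 0.1 0.3] 0.0688 q6 0.7
[ 298  117  182   59 7906] [[0.4962, -0.3069], [0.5104, -0.4518], [0.4725, -0.4603], [0.4576, -0.3103]] [0.1455 0.0388 0.1507 0.0388] [ 0.4842 -0.3823]
[   0  146   78   62 3478] [[0.4344, -0.0538], [0.4708, -0.0685], [0.4595, -0.1354], [0.4222, -0.1228]] [0.0393 0.0679 0.0394 0.0701] [ 0.4467 -0.0951]
[ 297  191   45   73 3105] [[0.4447, -0.3096], [0.4464, -0.3464], [0.3832, -0.3505], [0.3814, -0.3117]] [0.0368 0.0633 0.0389 0.0633] [ 0.414  -0.3295]
```

View pics/w1.png

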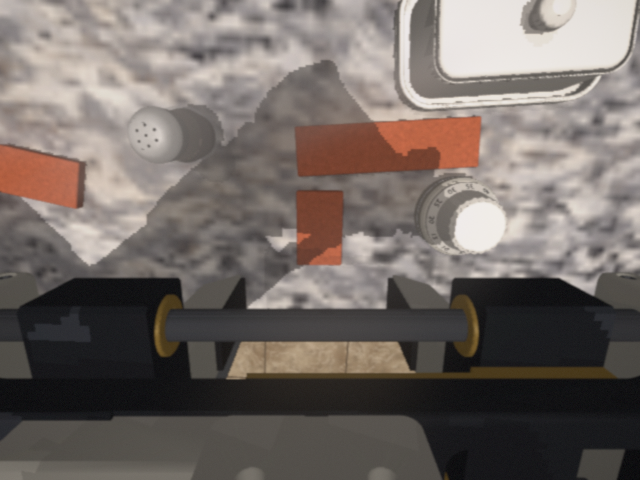

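>>> {"name": "apply_moves", "arguments": {
  "increments": [
    {"linear": [-1, -1, -50], "grip": 0.75},
    {"linear": [-1, -1, -95], "grip": 0.75},
    {"linear": [-1, -1, -130], "grip": 0.75},
    {"linear": [-1, -1, -140], "grip": 0.75},
    {"linear": [-1, -1, -143], "grip": 0.75},
    {"linear": [-1, -1, -143], "grip": 0.75}
  ]
}}

```text
schema error: expected keys grip, linear, turn
```

>>> {"name": "apply_moves", "arguments": {
  "increments": [
    {"linear": [0, 0, 0], "grip": 0.3},
    {"linear": [0, 0, 0], "grip": 0.3},
    {"linear": [0, 0, 0], "grip": 0.3},
    {"linear": [0, 0, 0], "grip": 0.3},
    {"linear": [0, 0, 0], "grip": 0.3}
  ]
}}

```text
schema error: expected keys grip, linear, turn
```

>>> {"name": "apply_moves", "arguments": {
  "increments": [
    {"linear": [-1, -1, -50], "turn": [0, 0, 0], "grip": 0.75},
    {"linear": [-1, -1, -95], "turn": [0, 0, 0], "grip": 0.75},
    {"linear": [-1, -1, -130], "turn": [0, 0, 0], "grip": 0.75},
    {"linear": [-1, -1, -140], "turn": [0, 0, 0], "grip": 0.75},
    {"linear": [-1, -1, -143], "turn": [0, 0, 0], "grip": 0.75},
    {"linear": [-1, -1, -143], "turn": [0, 0, 0], "grip": 0.75}
  ]
}}

```text
time: 1.55
tool_pos: [0.4076, -0.3309, 0.005]
tool_rot: [-3.14, -0.002, -1.528]
contact_force: [0.4, -0.0, 0.9]
opening: 0.069
```

```bash
python3 look.py w2 0.010
```

```text
1.55 [ 0.4076 -0.3309  0.005 ] [-3.1402e+00 -1.8000e-03 -1.5285e+00] [ 0.4 -0.   0.9] 0.069 q6 0.7
[  271    80   358   116 30359] [[0.4963, -0.3072], [0.5103, -0.4517], [0.4728, -0.4645], [0.4572, -0.3099]] [0.1452 0.0396 0.1554 0.0391] [ 0.4842 -0.3833]
[ 271  222   86   86 7144] [[0.4458, -0.3093], [0.4474, -0.347], [0.4065, -0.3499], [0.4048, -0.3097]] [0.0377 0.041  0.0402 0.041 ] [ 0.4261 -0.329 ]
[275 342  78  10 729] [[0.3864, -0.3118], [0.3879, -0.3493], [0.383, -0.3496], [0.3814, -0.3119]] [0.0375 0.0049 0.0378 0.0049] [ 0.3847 -0.3306]
```

View pics/w2.png

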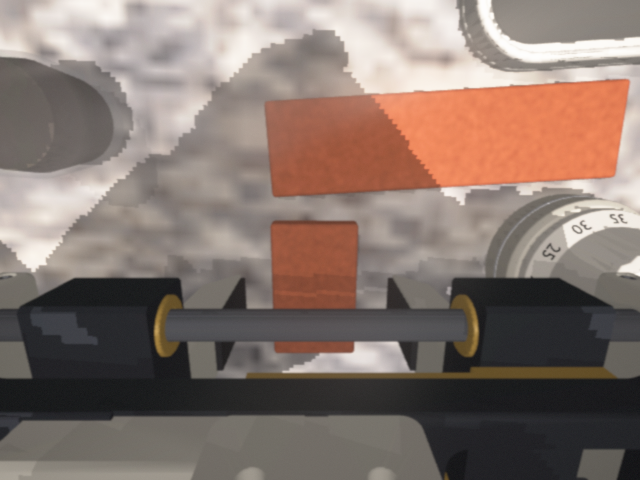

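>>> {"name": "apply_moves", "arguments": {
  "increments": [
    {"linear": [0, 1, -1], "turn": [0, 0, 0], "grip": 0.3},
    {"linear": [0, 1, -1], "turn": [0, 0, 0], "grip": 0.3},
    {"linear": [0, 1, -1], "turn": [0, 0, 0], "grip": 0.3},
    {"linear": [0, 1, -1], "turn": [0, 0, 0], "grip": 0.3},
    {"linear": [0, 1, -1], "turn": [0, 0, 0], "grip": 0.3}
  ]
}}

```text
time: 2.1
tool_pos: [0.4076, -0.3287, 0.0031]
tool_rot: [-3.141, -0.001, -1.527]
contact_force: [-0.2, -0.0, 3.7]
opening: 0.0391
```

>>> {"name": "apply_moves", "arguments": {
  "increments": [
    {"linear": [0, 0, 20], "turn": [0, 0, 0], "grip": 0.3},
    {"linear": [0, 0, 60], "turn": [0, 0, 0], "grip": 0.3},
    {"linear": [0, 0, 105], "turn": [0, 0, 0], "grip": 0.3},
    {"linear": [6, 25, 135], "turn": [0, 0, 1.2], "grip": 0.3},
    {"linear": [15, 65, 155], "turn": [0, 0, 2.6], "grip": 0.3},
    {"linear": [25, 110, 170], "turn": [0, 0, 4], "grip": 0.3},
    {"linear": [37, 157, 177], "turn": [0, 0, 5.4], "grip": 0.3},
    {"linear": [50, 204, 177], "turn": [0, 0, 6.8], "grip": 0.3},
    {"linear": [64, 250, 177], "turn": [0, 0, 8.2], "grip": 0.3},
    {"linear": [76, 290, 177], "turn": [0, 0, 9.6], "grip": 0.3}
  ]
}}

```text
time: 3.1
tool_pos: [0.4834, -0.0361, 0.1799]
tool_rot: [-3.141, -0.0, -0.515]
contact_force: [-0.2, -0.1, -0.5]
opening: 0.0395
```

>>> {"name": "apply_moves", "arguments": {
  "increments": [
    {"linear": [8, 35, 0], "turn": [0, 0, 1.4], "grip": 0.3},
    {"linear": [14, 55, 0], "turn": [0, 0, 2.8], "grip": 0.3},
    {"linear": [16, 59, 0], "turn": [0, 0, 3.65], "grip": 0.3},
    {"linear": [16, 59, 0], "turn": [0, 0, 3.65], "grip": 0.3}
  ]
}}

```text
time: 3.5
tool_pos: [0.4992, 0.0216, 0.1795]
tool_rot: [-3.142, 0.0, -0.137]
contact_force: [-0.4, 0.6, -1.2]
opening: 0.0394
```

```bash
python3 look.py w3 0.180
```

```text
3.5 [0.4992 0.0216 0.1795] [-3.1416e+00  5.0000e-04 -1.3710e-01] [-0.4  0.6 -1.2] 0.0394 q6 0.03
[ 272  222   89   87 7344] [[0.4782, 0.019], [0.4855, 0.0612], [0.5252, 0.0557], [0.5208, 0.0131]] [0.0428 0.0402 0.0428 0.0429] [0.5024 0.0372]
[ 265  342   90   22 1339] [[0.4695, -0.0107], [0.4716, 0.0012], [0.5158, -0.005], [0.5145, -0.0169]] [0.012  0.0446 0.012  0.0454] [ 0.4929 -0.0078]
```

View pics/w3.png

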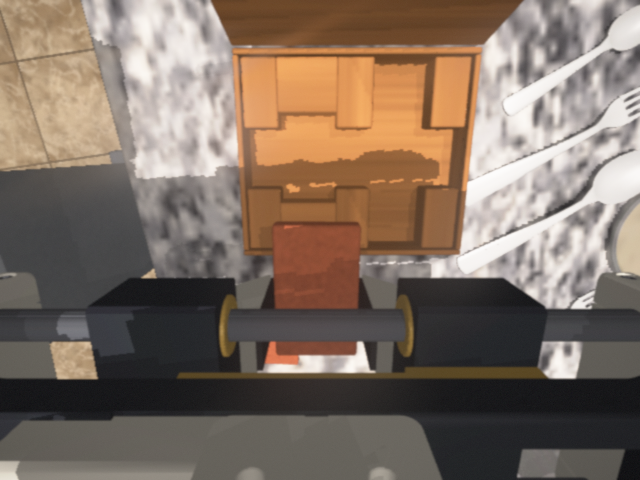

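```bash
python3 -c "
from h import *
im=cv2.imread('pics/w3.png')[:,:,::-1]; crop(im,220,30,500,270,2.8,'w3c.png')"
```

```text
(no output)
```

View pics/w3c.png

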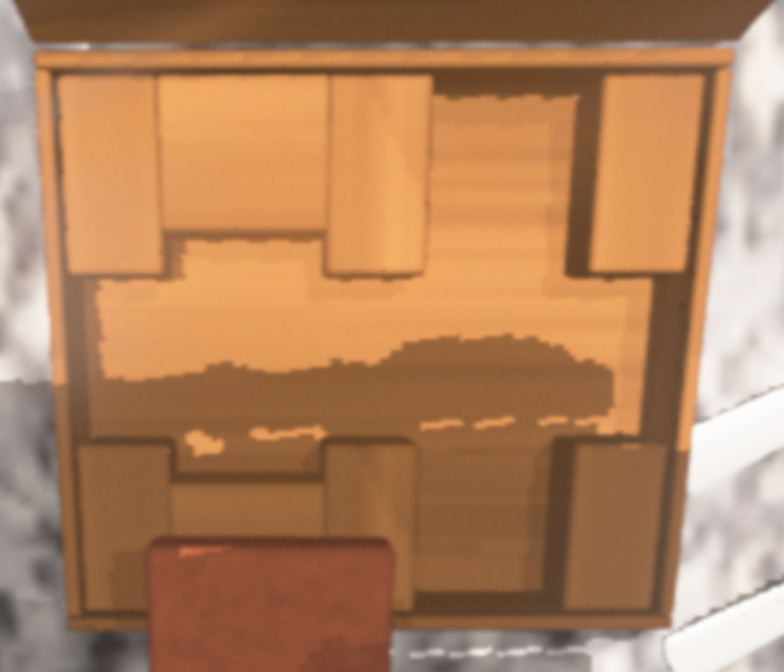

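```bash
cat > fit.py <<'E'
from h import *
from scipy.optimize import least_squares
def fit(px,ob,KT,off,s):
    px=(np.array(px,float)+.5)/s-.5+off; ob=np.array(ob,float)/1000
    def f(p):
        c,n=np.cos(p[2]),np.sin(p[2]); P=np.c_[p[0]+c*ob[:,0]-n*ob[:,1],p[1]+n*ob[:,0]+c*ob[:,1],ob[:,2]]
        return (w2p(P,KT)-px).ravel()
    r=least_squares(f,[.539,.0756,1.43],loss="soft_l1"); print(r.x.round(4),np.degrees(r.x[2]).round(2)); print(r.fun.reshape(-1,2).round(1).tolist()); return r.x
def beds(p):
    y=np.array([-np.sin(p[2]),np.cos(p[2])]); print("long",(p[:2]-.039*y).round(4),"short",(p[:2]+.039*y).round(4))
E
python3 - <<'E'
from fit import *
px=[(36,56),(733,53),(670,628),(69,630),(163,275),(325,275),(424,275),(590,272),(170,441),(325,438),(415,441),(575,441)]
ob=[(84,97,40),(84,-97,40),(-84,-97,40),(-84,97,40)]+[(25,y,34) for y in (63,15,-15,-63)]+[(-25,y,34) for y in (63,15,-15,-63)]
p=fit(px,ob,camT("wrist"),[220,30],2.8); beds(p)
KT=camT("top"); px=[(615,200),(556,540),(248,487),(315,152)]
p=fit(px,[(-84,-97,40),(-84,97,40),(84,97,40),(84,-97,40)],KT,[110,120],4); beds(p)
E
```

```text
[0.5398 0.0778 1.4335] 82.13
[[-2.9, -3.6], [2.0, -3.6], [1.8, 1.3], [-1.9, 1.4], [-0.4, -0.4], [-0.1, -0.6], [0.9, -0.8], [-0.1, 0.1], [-1.1, 1.3], [-0.7, 2.1], [1.9, 0.9], [0.5, 0.7]]
long [0.5785 0.0725] short [0.5012 0.0831]
[0.5401 0.0766 1.4335] 82.13
[[-0.4, -0.7], [-1.2, 0.3], [0.6, 1.2], [0.7, -0.6]]
long [0.5787 0.0713] short [0.5014 0.0819]
```

>>> {"name": "apply_moves", "arguments": {
  "increments": [
    {"linear": [1, 40, 0], "turn": [0, 0, 0], "grip": 0.3},
    {"linear": [1.2, 54.5, -30], "turn": [0, 0, 0], "grip": 0.3},
    {"linear": [1.2, 54.5, -70], "turn": [0, 0, 0], "grip": 0.3},
    {"linear": [1.2, 54.5, -100], "turn": [0, 0, 0], "grip": 0.3},
    {"linear": [1.2, 54.5, -115], "turn": [0, 0, 0], "grip": 0.3},
    {"linear": [1.2, 54.5, -120], "turn": [0, 0, 0], "grip": 0.3},
    {"linear": [1.2, 54.5, -120], "turn": [0, 0, 0], "grip": 0.3}
  ]
}}

```text
time: 4.25
tool_pos: [0.5003, 0.0744, 0.0594]
tool_rot: [3.141, 0.001, -0.142]
contact_force: [-0.9, 0.7, -0.2]
opening: 0.0394
```

```bash
python3 look.py w4 0.067; python3 -c "
from h import *
im=read_camera('top'); crop(im,110,120,290,270,4,'t4.png')"
```

```text
4.25 [0.5003 0.0744 0.0594] [ 3.1414e+00  1.0000e-03 -1.4220e-01] [-0.9  0.7 -0.2] 0.0394 q6 0.14
[ 272  222   89   87 7442] [[0.4879, 0.1154], [0.5258, 0.1099], [0.5213, 0.0693], [0.4807, 0.0752]] [0.0383 0.0408 0.041  0.0409] [0.5039 0.0925]
[ 276  342   81   14 1049] [[0.4795, 0.0574], [0.5175, 0.052], [0.5167, 0.045], [0.4783, 0.0504]] [0.0383 0.0071 0.0387 0.0071] [0.498  0.0512]
```

View pics/w4.png

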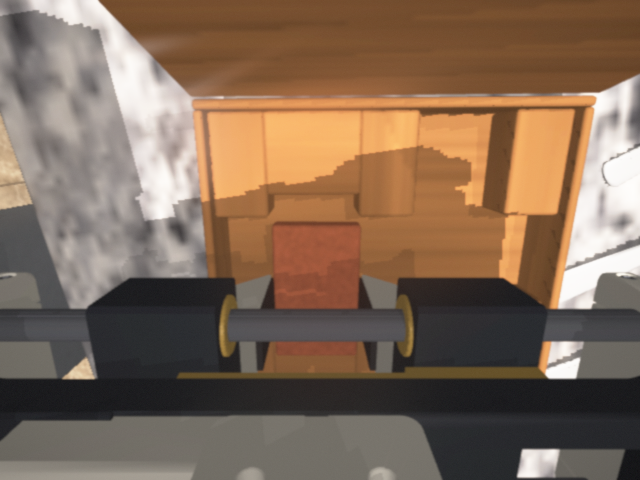

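View pics/t4.png

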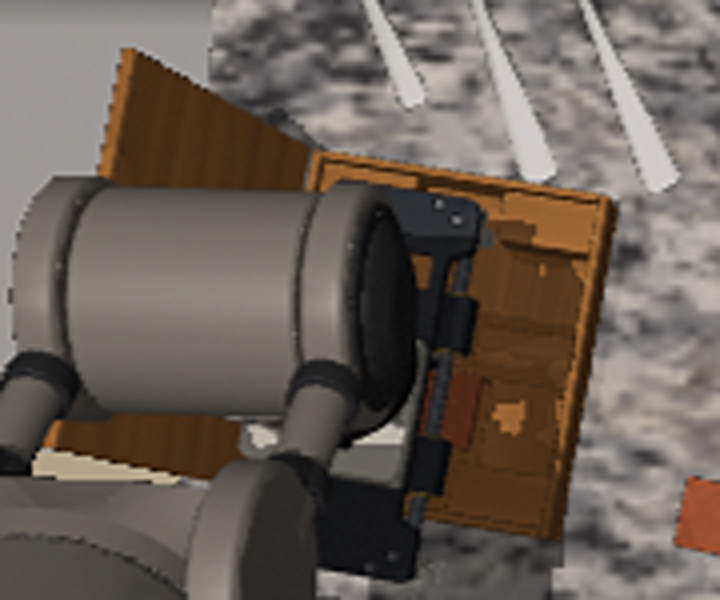

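>>> {"name": "apply_moves", "arguments": {
  "increments": [
    {"linear": [0, 1, -20], "turn": [0, 0, 0.04], "grip": 0.3},
    {"linear": [0, 1, -38], "turn": [0, 0, 0.04], "grip": 0.3},
    {"linear": [0, 1, -46], "turn": [0, 0, 0.04], "grip": 0.3},
    {"linear": [0, 1, -49], "turn": [0, 0, 0.04], "grip": 0.3},
    {"linear": [0, 1, -50], "turn": [0, 0, 0.04], "grip": 0.3},
    {"linear": [0, 1, -51], "turn": [0, 0, 0.04], "grip": 0.3},
    {"linear": [0, 1, -51], "turn": [0, 0, 0.04], "grip": 0.3}
  ]
}}

```text
time: 5.05
tool_pos: [0.5009, 0.076, 0.0093]
tool_rot: [-3.141, -0.001, -0.136]
contact_force: [0.1, 0.3, -0.7]
opening: 0.0394
```

```bash
python3 look.py w5 0.015
```

```text
5.05 [0.5009 0.076  0.0093] [-3.1414e+00 -1.2000e-03 -1.3570e-01] [ 0.1  0.3 -0.7] 0.0394 q6 0.13
[ 272  222   89   87 7423] [[0.4879, 0.1166], [0.5264, 0.1113], [0.5221, 0.0702], [0.481, 0.0758]] [0.0388 0.0414 0.0415 0.0413] [0.5044 0.0935]
[ 275  342   82   14 1124] [[0.4794, 0.0579], [0.5183, 0.0525], [0.5176, 0.0454], [0.4782, 0.0509]] [0.0393 0.0071 0.0397 0.0071] [0.4984 0.0517]
```

View pics/w5.png

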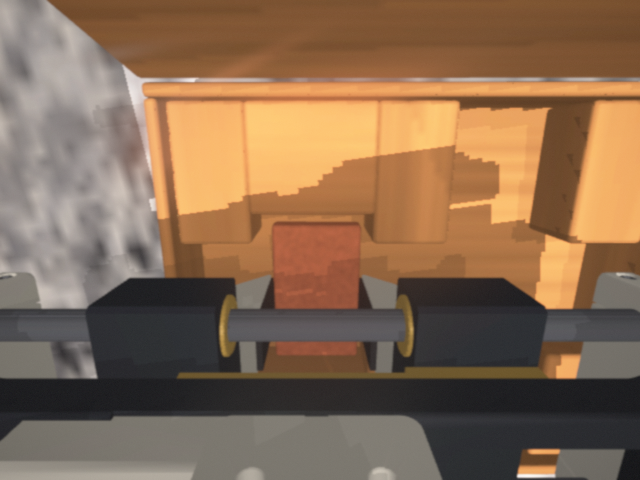

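>>> {"name": "apply_moves", "arguments": {
  "increments": [
    {"linear": [-0.5, 0, -1], "turn": [0, 0, 0], "grip": 0.3},
    {"linear": [-0.5, 0, -2], "turn": [0, 0, 0], "grip": 0.3},
    {"linear": [-0.5, 0, -2], "turn": [0, 0, 0], "grip": 0.3}
  ]
}}

```text
time: 5.4
tool_pos: [0.5004, 0.076, 0.0081]
tool_rot: [-3.141, -0.001, -0.136]
contact_force: [-4.1, 0.2, 11.9]
opening: 0.0393
```

>>> {"name": "apply_moves", "arguments": {
  "increments": [
    {"linear": [0, 0, 1], "turn": [0, 0, 0], "grip": 0.58},
    {"linear": [0, 0, 1], "turn": [0, 0, 0], "grip": 0.58},
    {"linear": [0, 0, 1], "turn": [0, 0, 0], "grip": 0.58},
    {"linear": [0, 0, 20], "turn": [0, 0, 0], "grip": 0.58},
    {"linear": [0, 0, 60], "turn": [0, 0, 0], "grip": 0.58},
    {"linear": [0, 0, 100], "turn": [0, 0, 0], "grip": 0.58},
    {"linear": [0, -40, 130], "turn": [0, 0, 0], "grip": 0.58},
    {"linear": [0, -80, 150], "turn": [0, 0, 0], "grip": 0.58},
    {"linear": [0, -80, 150], "turn": [0, 0, 0], "grip": 0.58}
  ]
}}

```text
time: 6.3
tool_pos: [0.5019, -0.0078, 0.1596]
tool_rot: [3.14, -0.006, -0.139]
contact_force: [-0.0, -0.1, -0.6]
opening: 0.0534
```

```bash
python3 look.py w6 0.015
```

```text
6.3 [ 0.5019 -0.0078  0.1596] [ 3.1402 -0.0064 -0.1393] [-0.  -0.1 -0.6] 0.0534 q6 -0.03
[ 274   85   50   84 3952] [[0.4872, 0.1143], [0.5252, 0.1098], [0.5179, 0.0447], [0.4775, 0.0495]] [0.0383 0.0655 0.0406 0.0655] [0.502  0.0796]
[261 288  30  21 577] [[0.4458, -0.0552], [0.4724, -0.059], [0.4692, -0.079], [0.4422, -0.0751]] [0.0269 0.0202 0.0273 0.0202] [ 0.4574 -0.0671]
[251 342  38   8 296] [[0.4261, -0.1091], [0.4616, -0.1142], [0.4603, -0.1218], [0.4247, -0.1166]] [0.0358 0.0076 0.036  0.0076] [ 0.4432 -0.1154]
```

View pics/w6.png

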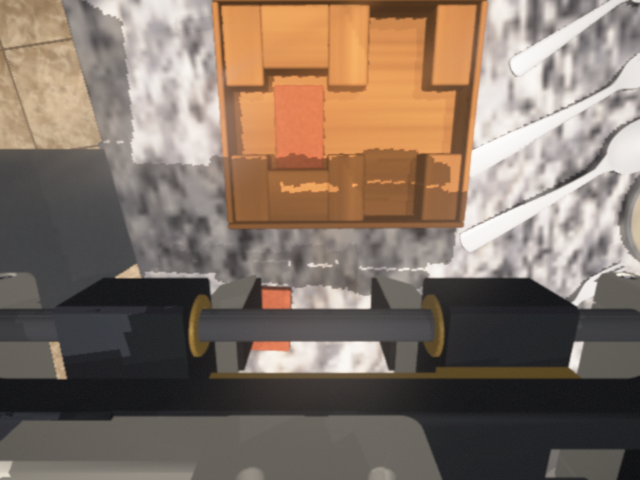

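>>> {"name": "apply_moves", "arguments": {
  "increments": [
    {"linear": [-3, -40, 0], "turn": [0, 0, 0.5], "grip": 0.72},
    {"linear": [-6, -88, 0], "turn": [0, 0, 1], "grip": 0.72},
    {"linear": [-9, -136, 0], "turn": [0, 0, 1.5], "grip": 0.72},
    {"linear": [-12, -184, 0], "turn": [0, 0, 2.27], "grip": 0.72},
    {"linear": [-15, -232, 0], "turn": [0, 0, 2.27], "grip": 0.72},
    {"linear": [-18, -280, 0], "turn": [0, 0, 2.27], "grip": 0.72},
    {"linear": [-20.5, -318, 0], "turn": [0, 0, 2.27], "grip": 0.72},
    {"linear": [-20.5, -328, 0], "turn": [0, 0, 2.27], "grip": 0.72},
    {"linear": [-20.5, -328, -20], "turn": [0, 0, 2.27], "grip": 0.72},
    {"linear": [-20.5, -328, -30], "turn": [0, 0, 2.27], "grip": 0.72}
  ]
}}

```text
time: 7.35
tool_pos: [0.479, -0.3301, 0.1242]
tool_rot: [-3.138, 0.002, 0.102]
contact_force: [-0.2, 1.0, 0.4]
opening: 0.0666
```

```bash
python3 look.py w7 0.010
```

```text
7.35 [ 0.479  -0.3301  0.1242] [-3.1381e+00  2.4000e-03  1.0230e-01] [-0.2  1.   0.4] 0.0666 q6 -0.84
[ 291  211   48   98 4432] [[0.458, -0.3094], [0.4947, -0.3056], [0.5045, -0.388], [0.4649, -0.3921]] [0.0369 0.0829 0.0398 0.083 ] [ 0.4805 -0.3488]
[ 293  342   44   31 1331] [[0.4719, -0.4538], [0.4694, -0.424], [0.5066, -0.4201], [0.5101, -0.4498]] [0.0299 0.0374 0.0299 0.0384] [ 0.4895 -0.4369]
```

View pics/w7.png

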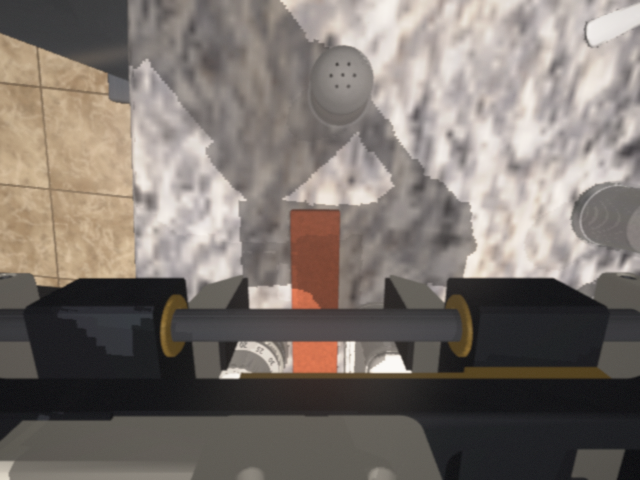

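>>> {"name": "apply_moves", "arguments": {
  "increments": [
    {"linear": [0, -1, -45], "turn": [0, 0, 0], "grip": 0.72},
    {"linear": [0, -1, -90], "turn": [0, 0, 0], "grip": 0.72},
    {"linear": [0, -1, -112], "turn": [0, 0, 0], "grip": 0.72},
    {"linear": [0, -1, -121], "turn": [0, 0, 0], "grip": 0.72},
    {"linear": [0, -1, -123], "turn": [0, 0, 0], "grip": 0.72},
    {"linear": [0, -1, -123], "turn": [0, 0, 0], "grip": 0.72}
  ]
}}

```text
time: 8.0
tool_pos: [0.4803, -0.333, 0.0047]
tool_rot: [3.141, -0.001, 0.103]
contact_force: [0.8, 0.3, -0.2]
opening: 0.066
```

>>> {"name": "apply_moves", "arguments": {
  "increments": [
    {"linear": [0, 0, -0.5], "turn": [0, 0, 0], "grip": 0.3},
    {"linear": [0, 0, -0.5], "turn": [0, 0, 0], "grip": 0.3},
    {"linear": [0, 0, -0.5], "turn": [0, 0, 0], "grip": 0.3},
    {"linear": [0, 0, -0.5], "turn": [0, 0, 0], "grip": 0.3},
    {"linear": [0, 0, -0.5], "turn": [0, 0, 0], "grip": 0.3},
    {"linear": [0, 0, -0.5], "turn": [0, 0, 0], "grip": 0.3}
  ],
  "grip_force": 60
}}

```text
time: 8.6
tool_pos: [0.4796, -0.3332, 0.0038]
tool_rot: [3.141, -0.0, 0.102]
contact_force: [-0.4, 1.4, 5.0]
opening: 0.039
```

>>> {"name": "apply_moves", "arguments": {
  "increments": [
    {"linear": [0, 0, 4], "turn": [0, 0, 0], "grip": 0.3},
    {"linear": [0, 0, 12], "turn": [0, 0, 0], "grip": 0.3},
    {"linear": [0, 0, 20], "turn": [0, 0, 0], "grip": 0.3},
    {"linear": [0, 0, 25], "turn": [0, 0, 0], "grip": 0.3}
  ]
}}

```text
time: 9.0
tool_pos: [0.4798, -0.3332, 0.0292]
tool_rot: [3.141, -0.001, 0.102]
contact_force: [0.8, 0.1, -0.7]
opening: 0.0391
```

```bash
python3 look.py w8 0.034; python3 -c "
from h import *
im=read_camera('scene'); crop(im,310,170,430,270,6,'s8.png')"
```

```text
9.0 [ 0.4798 -0.3332  0.0292] [ 3.1408e+00 -8.0000e-04  1.0210e-01] [ 0.8  0.1 -0.7] 0.0391 q6 -0.84
[ 274  245   85   64 4987] [[0.4609, -0.3385], [0.4597, -0.3076], [0.4976, -0.3051], [0.5007, -0.336]] [0.0309 0.038  0.031  0.0399] [ 0.4797 -0.3218]
[ 277  342   78   31 2323] [[0.4641, -0.3566], [0.5015, -0.3529], [0.5037, -0.3696], [0.4654, -0.3734]] [0.0376 0.0168 0.0385 0.0168] [ 0.4837 -0.3631]
```

View pics/s8.png

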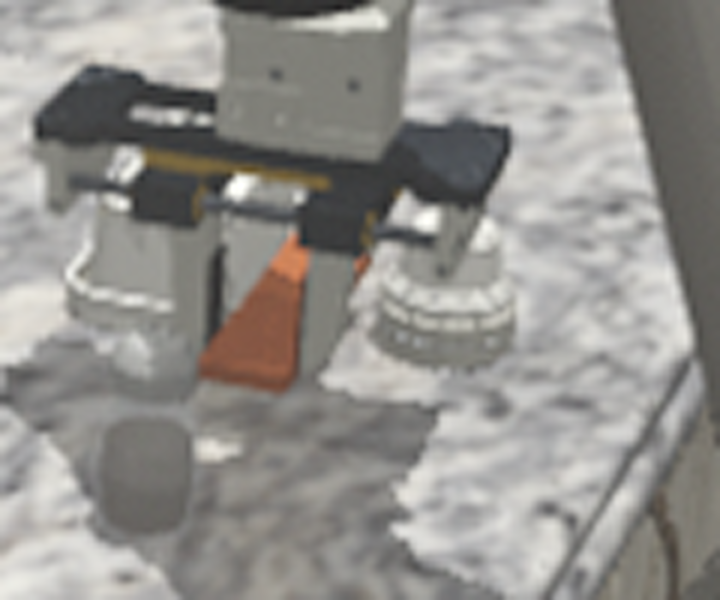

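View pics/w8.png

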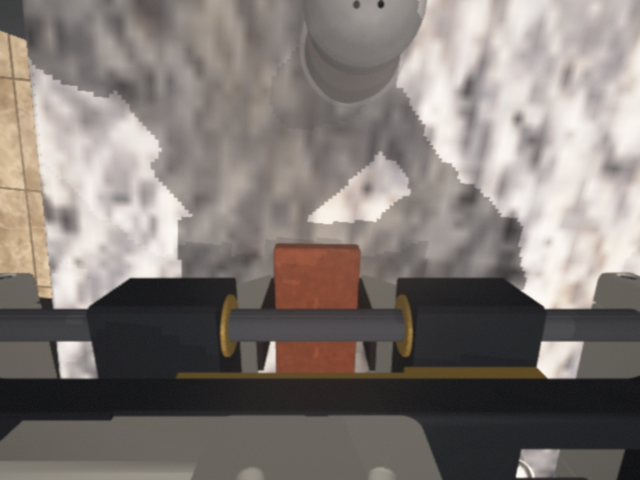

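>>> {"name": "apply_moves", "arguments": {
  "increments": [
    {"linear": [0, 0, 25], "turn": [0, 0, 0], "grip": 0.3},
    {"linear": [0, 0, 60], "turn": [0, 0, 0], "grip": 0.3},
    {"linear": [0, 0, 95], "turn": [0, 0, 0], "grip": 0.3},
    {"linear": [0, 0, 120], "turn": [0, 0, -0.5], "grip": 0.3},
    {"linear": [-12, 0, 130], "turn": [0, 0, -1.7], "grip": 0.3},
    {"linear": [-24, 0, 130], "turn": [0, 0, -3.1], "grip": 0.3},
    {"linear": [-36, 0, 130], "turn": [0, 0, -4.5], "grip": 0.3},
    {"linear": [-48, 0, 130], "turn": [0, 0, -5.9], "grip": 0.3},
    {"linear": [-60, 0, 130], "turn": [0, 0, -7.3], "grip": 0.3},
    {"linear": [-70, -5, 130], "turn": [0, 0, -8.7], "grip": 0.3}
  ]
}}

```text
time: 10.1
tool_pos: [0.4087, -0.3374, 0.1581]
tool_rot: [-3.141, 0.001, -0.815]
contact_force: [0.1, -0.2, -1.1]
opening: 0.0385
```

>>> {"name": "apply_moves", "arguments": {
  "increments": [
    {"linear": [-3, -5, 0], "turn": [0, 0, -1.4], "grip": 0.3},
    {"linear": [-5, -10, 0], "turn": [0, 0, -2.8], "grip": 0.3},
    {"linear": [-5, -15, 0], "turn": [0, 0, -4.2], "grip": 0.3},
    {"linear": [-5, -20, 0], "turn": [0, 0, -5.6], "grip": 0.3},
    {"linear": [-5, -20, 0], "turn": [0, 0, -7], "grip": 0.3},
    {"linear": [-5, -20, 0], "turn": [0, 0, -8.4], "grip": 0.3},
    {"linear": [-5, -20, 0], "turn": [0, 0, -9.8], "grip": 0.3},
    {"linear": [-5, -20, 0], "turn": [0, 0, -11.2], "grip": 0.3},
    {"linear": [-5, -20, 0], "turn": [0, 0, -12.6], "grip": 0.3},
    {"linear": [-5, -20, 0], "turn": [0, 0, -14], "grip": 0.3}
  ]
}}

```text
time: 11.1
tool_pos: [0.4044, -0.3579, 0.1581]
tool_rot: [3.141, -0.0, -2.281]
contact_force: [0.8, 0.5, 0.1]
opening: 0.0394
```

>>> {"name": "apply_moves", "arguments": {
  "increments": [
    {"linear": [0, 0, 0], "turn": [0, 0, -1.4], "grip": 0.3},
    {"linear": [0, 0, 0], "turn": [0, 0, -2.8], "grip": 0.3},
    {"linear": [0, 0, 0], "turn": [0, 0, -4.2], "grip": 0.3},
    {"linear": [0, 0, 0], "turn": [0, 0, -5.6], "grip": 0.3},
    {"linear": [0, 0, 0], "turn": [0, 0, -7], "grip": 0.3},
    {"linear": [0, 0, 0], "turn": [0, 0, -7.3], "grip": 0.3},
    {"linear": [0, 0, 0], "turn": [0, 0, -7.3], "grip": 0.3}
  ]
}}

```text
time: 11.8
tool_pos: [0.4044, -0.3579, 0.1581]
tool_rot: [3.141, -0.0, -3.04]
contact_force: [0.3, -0.2, -1.5]
opening: 0.0388
```

```bash
python3 look.py w9 0.16; python3 -c "
from h import *
im=read_camera('scene'); cv2.imwrite('pics/s9.png',im[:,:,::-1])
im=read_camera('top'); crop(im,260,170,510,310,3,'t9.png')"
```

```text
11.8 [ 0.4044 -0.3579  0.1581] [ 3.1414e+00 -3.0000e-04 -3.0396e+00] [ 0.3 -0.2 -1.5] 0.0388 q6 2.17
[ 274  245   85   64 5120] [[0.4274, -0.3825], [0.389, -0.3864], [0.3848, -0.3551], [0.4252, -0.3509]] [0.0387 0.0316 0.0406 0.0316] [ 0.4066 -0.3687]
[ 276  342   79   31 2420] [[0.4229, -0.3326], [0.3843, -0.3366], [0.3821, -0.3196], [0.4217, -0.3155]] [0.0388 0.0171 0.0398 0.0171] [ 0.4027 -0.3261]
```

View pics/s9.png

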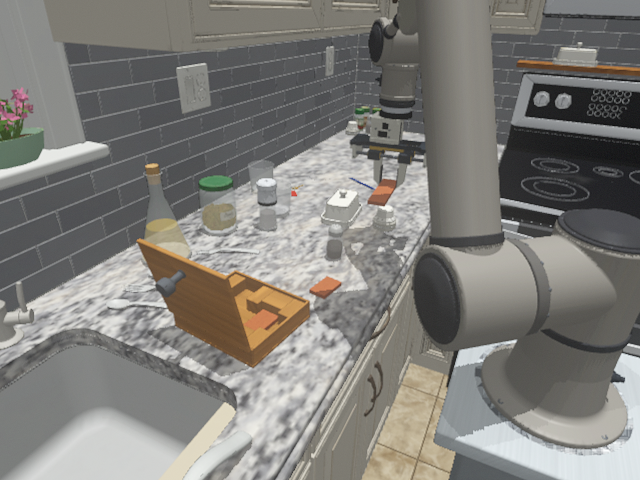

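View pics/t9.png

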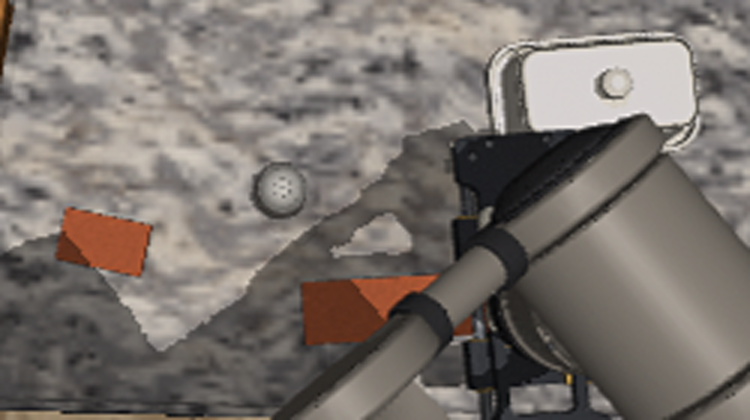

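View pics/w9.png

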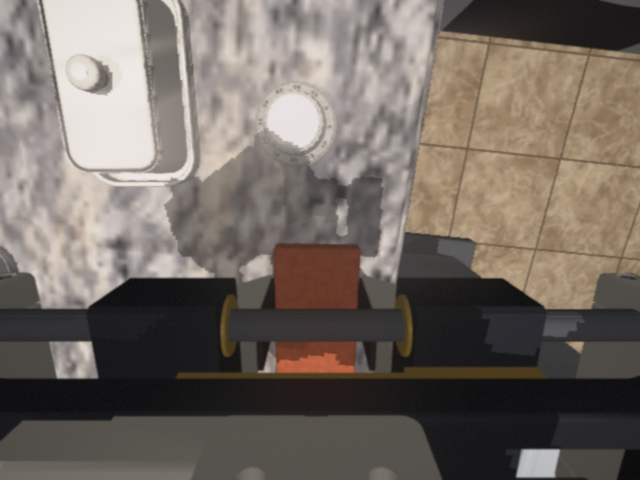

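>>> {"name": "apply_moves", "arguments": {
  "increments": [
    {"linear": [0, 3, -40], "turn": [0, 0, 0], "grip": 0.3},
    {"linear": [0, 4, -85], "turn": [0, 0, 0], "grip": 0.3},
    {"linear": [0, 4, -120], "turn": [0, 0, 0], "grip": 0.3},
    {"linear": [0, 4, -138], "turn": [0, 0, 0], "grip": 0.3},
    {"linear": [0, 4, -146], "turn": [0, 0, 0], "grip": 0.3},
    {"linear": [0, 4, -150], "turn": [0, 0, 0], "grip": 0.3},
    {"linear": [0, 4, -152], "turn": [0, 0, 0], "grip": 0.3},
    {"linear": [0, 4, -152], "turn": [0, 0, 0], "grip": 0.3}
  ]
}}

```text
time: 12.75
tool_pos: [0.405, -0.3545, 0.0071]
tool_rot: [-3.14, 0.001, -3.039]
contact_force: [0.1, 0.3, -0.9]
opening: 0.0385
```

```bash
python3 look.py w10 0.012; python3 -c "
from h import *
im=read_camera('scene'); crop(im,310,170,430,270,6,'s10.png')"
```

```text
12.75 [ 0.405  -0.3545  0.0071] [-3.1402e+00  9.0000e-04 -3.0394e+00] [ 0.1  0.3 -0.9] 0.0385 q6 2.18
[ 274  245   86   64 5294] [[0.4255, -0.349], [0.4277, -0.3799], [0.3895, -0.3838], [0.3854, -0.3531]] [0.031  0.0384 0.031  0.0403] [ 0.407  -0.3665]
[ 276  342   79   31 2350] [[0.4232, -0.3311], [0.3854, -0.335], [0.3832, -0.3184], [0.422, -0.3144]] [0.038  0.0168 0.039  0.0168] [ 0.4035 -0.3247]
```

View pics/s10.png

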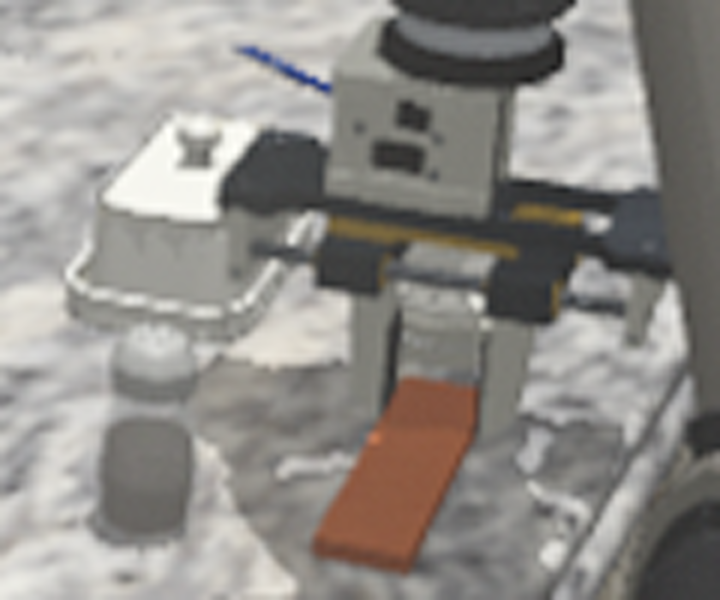

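>>> {"name": "apply_moves", "arguments": {
  "increments": [
    {"linear": [0, 0, -1], "turn": [0, 0, 0], "grip": 0.3},
    {"linear": [0, 0, -2], "turn": [0, 0, 0], "grip": 0.3},
    {"linear": [0, 0, -3], "turn": [0, 0, 0], "grip": 0.3},
    {"linear": [0, 0, -4], "turn": [0, 0, 0], "grip": 0.3},
    {"linear": [0, 0, -4], "turn": [0, 0, 0], "grip": 0.3}
  ]
}}

```text
time: 13.35
tool_pos: [0.4047, -0.3542, 0.0038]
tool_rot: [-3.141, 0.0, -3.039]
contact_force: [-2.6, 2.7, 13.8]
opening: 0.0388
```

Contact at the same height as at the grasp; release and rise.

>>> {"name": "apply_moves", "arguments": {
  "increments": [
    {"linear": [0, 0, 0.5], "turn": [0, 0, 0], "grip": 0.65},
    {"linear": [0, 0, 0.5], "turn": [0, 0, 0], "grip": 0.65},
    {"linear": [0, 0, 0.5], "turn": [0, 0, 0], "grip": 0.65},
    {"linear": [0, 0, 0.5], "turn": [0, 0, 0], "grip": 0.65},
    {"linear": [0, 0, 25], "turn": [0, 0, 0], "grip": 0.65},
    {"linear": [0, 0, 60], "turn": [0, 0, 0], "grip": 0.65},
    {"linear": [0, 0, 85], "turn": [0, 0, 0], "grip": 0.65},
    {"linear": [0, 0, 95], "turn": [0, 0, 0], "grip": 0.65}
  ]
}}

```text
time: 14.15
tool_pos: [0.4054, -0.3549, 0.0995]
tool_rot: [-3.138, 0.002, -3.04]
contact_force: [1.4, -0.5, -0.4]
opening: 0.0598
```

```bash
python3 look.py w11 0.010
python3 - <<'E'
from h import *
im=read_camera('top'); crop(im,260,170,510,310,3,'t11.png'); KT=camT("top")
for st,b in red(im): print(st,p2w(b,0.01,KT)[:,:2].round(4).tolist())
E
```

```text
14.15 [ 0.4054 -0.3549  0.0995] [-3.1383e+00  2.2000e-03 -3.0395e+00] [ 1.4 -0.5 -0.4] 0.0598 q6 2.18
[ 291  213   53   96 4853] [[0.4271, -0.3785], [0.3901, -0.3823], [0.3811, -0.309], [0.4209, -0.3048]] [0.0372 0.0739 0.04   0.074 ] [ 0.4048 -0.3437]
[ 292  342   48   31 1441] [[0.4154, -0.2487], [0.4177, -0.2758], [0.3807, -0.2796], [0.3775, -0.2526]] [0.0272 0.0372 0.0272 0.0381] [ 0.3978 -0.2642]
[480 109  18  17 157] [[0.7588, -0.506], [0.7878, -0.5403], [0.7724, -0.5522], [0.7435, -0.518]]
[203 213  30  21 472] [[0.4886, 0.116], [0.528, 0.1119], [0.5198, 0.0502], [0.4805, 0.0546]]
[279 239  32  23 507] [[0.4341, -0.0568], [0.4728, -0.0637], [0.4606, -0.1286], [0.4221, -0.1215]]
[355 264  42  20 531] [[0.4156, -0.2284], [0.4242, -0.3214], [0.3856, -0.3244], [0.377, -0.2318]]
```

View pics/w11.png

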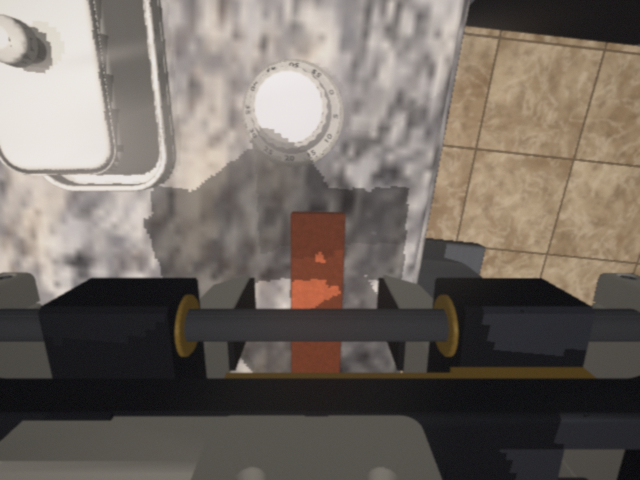

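View pics/t11.png

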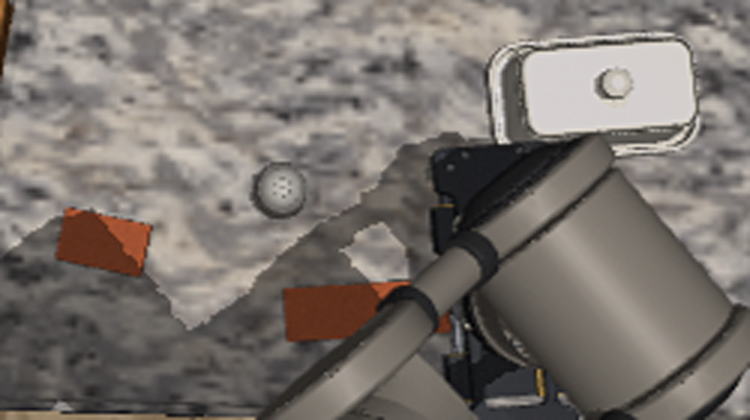

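>>> {"name": "apply_moves", "arguments": {
  "increments": [
    {"linear": [0, 5, 10], "turn": [0, 0, 1.4], "grip": 0.7},
    {"linear": [0, 10, 20], "turn": [0, 0, 2.8], "grip": 0.7},
    {"linear": [0, 15, 20], "turn": [0, 0, 4.2], "grip": 0.7},
    {"linear": [0, 20, 20], "turn": [0, 0, 5.6], "grip": 0.7},
    {"linear": [0, 25, 20], "turn": [0, 0, 7], "grip": 0.7},
    {"linear": [0, 30, 20], "turn": [0, 0, 8.4], "grip": 0.7},
    {"linear": [-1, 35, 20], "turn": [0, 0, 9.8], "grip": 0.7},
    {"linear": [-2, 40, 20], "turn": [0, 0, 11.2], "grip": 0.7},
    {"linear": [-3, 45, 20], "turn": [0, 0, 12.6], "grip": 0.7},
    {"linear": [-3, 49, 20], "turn": [0, 0, 14], "grip": 0.7}
  ]
}}

```text
time: 15.25
tool_pos: [0.4006, -0.304, 0.1153]
tool_rot: [3.139, 0.003, -1.567]
contact_force: [-0.4, -0.0, 0.7]
opening: 0.0643
```

>>> {"name": "apply_moves", "arguments": {
  "increments": [
    {"linear": [0, 0, 0], "turn": [0, 0, 1.4], "grip": 0.7},
    {"linear": [0, 0, 0], "turn": [0, 0, 2.8], "grip": 0.7},
    {"linear": [0, 0, 0], "turn": [0, 0, 4.2], "grip": 0.7},
    {"linear": [0, 0, 0], "turn": [0, 0, 5.6], "grip": 0.7},
    {"linear": [0, 0, 0], "turn": [0, 0, 7], "grip": 0.7},
    {"linear": [0, 0, 0], "turn": [0, 0, 8.4], "grip": 0.7},
    {"linear": [0, 0, 0], "turn": [0, 0, 9.8], "grip": 0.7},
    {"linear": [0, 0, 0], "turn": [0, 0, 11.2], "grip": 0.7},
    {"linear": [0, 0, 0], "turn": [0, 0, 12.6], "grip": 0.7},
    {"linear": [0, 0, 0], "turn": [0, 0, 14], "grip": 0.7}
  ]
}}

```text
time: 16.25
tool_pos: [0.4008, -0.3043, 0.1153]
tool_rot: [-3.139, 0.003, -0.101]
contact_force: [0.8, -0.4, -0.4]
opening: 0.064
```

>>> {"name": "apply_moves", "arguments": {
  "increments": [
    {"linear": [0, 0, 0], "turn": [0, 0, 1.4], "grip": 0.7},
    {"linear": [0, 0, 0], "turn": [0, 0, 1.9], "grip": 0.7},
    {"linear": [0, 0, 0], "turn": [0, 0, 1.9], "grip": 0.7},
    {"linear": [0, 0, 0], "turn": [0, 0, 1.9], "grip": 0.7}
  ]
}}

```text
time: 16.65
tool_pos: [0.401, -0.3045, 0.116]
tool_rot: [-3.14, 0.001, 0.09]
contact_force: [-0.1, -0.9, -0.0]
opening: 0.0639
```

```bash
python3 look.py w12 0.010
```

```text
16.65 [ 0.401  -0.3045  0.116 ] [-3.1398e+00  1.3000e-03  8.9900e-02] [-0.1 -0.9 -0. ] 0.0639 q6 -0.89
[ 290  145   52  164 7722] [[0.3767, -0.234], [0.4136, -0.2307], [0.4275, -0.3589], [0.3858, -0.3626]] [0.037  0.1289 0.0419 0.129 ] [ 0.4009 -0.2965]
```

View pics/w12.png

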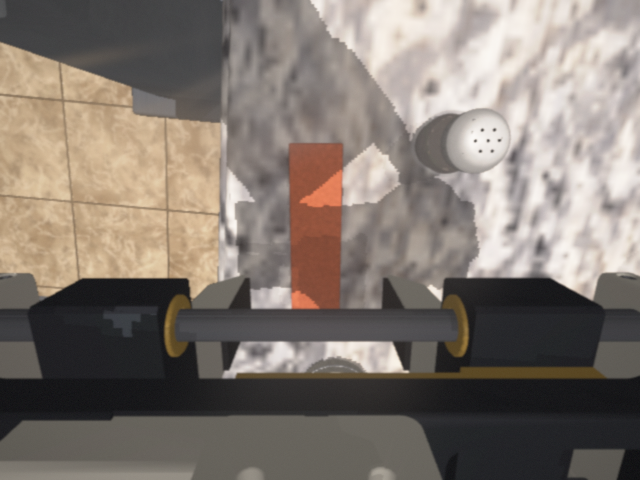

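>>> {"name": "apply_moves", "arguments": {
  "increments": [
    {"linear": [1, -1.5, -40], "turn": [0, 0, 0], "grip": 0.7},
    {"linear": [1, -1.5, -82], "turn": [0, 0, 0], "grip": 0.7},
    {"linear": [1, -1.5, -103], "turn": [0, 0, 0], "grip": 0.7},
    {"linear": [1, -1.5, -111], "turn": [0, 0, 0], "grip": 0.7},
    {"linear": [1, -1.5, -113], "turn": [0, 0, 0], "grip": 0.7},
    {"linear": [1, -1.5, -113], "turn": [0, 0, 0], "grip": 0.7},
    {"linear": [1, -1.5, -113], "turn": [0, 0, 0], "grip": 0.7}
  ]
}}

```text
time: 17.4
tool_pos: [0.4032, -0.3071, 0.0054]
tool_rot: [3.14, -0.002, 0.091]
contact_force: [-0.3, 0.3, 0.4]
opening: 0.0643
```

>>> {"name": "apply_moves", "arguments": {
  "increments": [
    {"linear": [0, 0, 0], "turn": [0, 0, 0], "grip": 0.3},
    {"linear": [0, 0, 0], "turn": [0, 0, 0], "grip": 0.3},
    {"linear": [0, 0, 0], "turn": [0, 0, 0], "grip": 0.3},
    {"linear": [0, 0, 0], "turn": [0, 0, 0], "grip": 0.3},
    {"linear": [0, 0, 0], "turn": [0, 0, 0], "grip": 0.3},
    {"linear": [0, 0, 0], "turn": [0, 0, 0], "grip": 0.3}
  ],
  "grip_force": 50
}}

```text
time: 18.0
tool_pos: [0.4026, -0.3066, 0.0046]
tool_rot: [3.141, -0.0, 0.092]
contact_force: [-1.5, 0.8, 6.3]
opening: 0.0389
```

```bash
python3 look.py w13 0.010
```

```text
18.0 [ 0.4026 -0.3066  0.0046] [ 3.1413e+00 -3.0000e-04  9.1600e-02] [-1.5  0.8  6.3] 0.0389 q6 -0.89
[  271   133    91   176 14291] [[0.3781, -0.2328], [0.4152, -0.2294], [0.4251, -0.3078], [0.3827, -0.3117]] [0.0373 0.079  0.0425 0.079 ] [ 0.4003 -0.2704]
[ 277  342   79   30 2326] [[0.3867, -0.3294], [0.4244, -0.326], [0.4263, -0.342], [0.3877, -0.3456]] [0.0379 0.0162 0.0388 0.0162] [ 0.4063 -0.3357]
```

Run:
```python
from h import *
print(p2w([[165,90],[640,95],[68,0]],0.45,camT("top")).round(3)); print(p2w([[62,12],[190,45],[350,20]],0.45,camT("scene")).round(3))
```

```text
[[ 0.636  0.058  0.45 ]
 [ 0.643 -0.588  0.45 ]
 [ 0.764  0.202  0.45 ]]
[[ 3.309 -1.759  0.45 ]
 [ 0.872 -0.243  0.45 ]
 [ 1.467 -2.675  0.45 ]]
```

>>> {"name": "apply_moves", "arguments": {
  "increments": [
    {"linear": [0, 0, 15], "turn": [0, 0, 0], "grip": 0.3},
    {"linear": [0, 0, 55], "turn": [0, 0, 0], "grip": 0.3},
    {"linear": [0, 0, 100], "turn": [0, 0, 0], "grip": 0.3},
    {"linear": [8, 20, 130], "turn": [0, 0, -0.3], "grip": 0.3},
    {"linear": [20, 63, 135], "turn": [0, 0, -0.7], "grip": 0.3},
    {"linear": [35, 108, 135], "turn": [0, 0, -1.2], "grip": 0.3},
    {"linear": [50, 153, 135], "turn": [0, 0, -1.7], "grip": 0.3},
    {"linear": [66, 198, 135], "turn": [0, 0, -2.19], "grip": 0.3},
    {"linear": [84, 242, 135], "turn": [0, 0, -2.19], "grip": 0.3},
    {"linear": [104, 280, 135], "turn": [0, 0, -2.19], "grip": 0.3}
  ]
}}

```text
time: 19.05
tool_pos: [0.5065, -0.0241, 0.139]
tool_rot: [-3.141, 0.001, -0.137]
contact_force: [0.6, -0.6, -1.8]
opening: 0.039
```

>>> {"name": "apply_moves", "arguments": {
  "increments": [
    {"linear": [20, 25, 0], "turn": [0, 0, 0], "grip": 0.3},
    {"linear": [38, 30, 0], "turn": [0, 0, 0], "grip": 0.3},
    {"linear": [42, 30, 0], "turn": [0, 0, 0], "grip": 0.3},
    {"linear": [42, 30, 0], "turn": [0, 0, 0], "grip": 0.3}
  ]
}}

```text
time: 19.45
tool_pos: [0.5483, 0.0034, 0.1386]
tool_rot: [3.141, 0.001, -0.137]
contact_force: [0.2, 0.3, -0.9]
opening: 0.0389
```

```bash
python3 look.py w14 0.145;python3 -c "
from h import *
im=read_camera('scene'); cv2.imwrite('pics/s14.png',im[:,:,::-1])"
```

```text
19.45 [0.5483 0.0034 0.1386] [ 3.1414e+00  1.1000e-03 -1.3740e-01] [ 0.2  0.3 -0.9] 0.0389 q6 0.0
[  215   106   149   203 19978] [[0.502, 0.0072], [0.5208, 0.0943], [0.5799, 0.0861], [0.5708, -0.0023]] [0.0891 0.0597 0.0889 0.0695] [0.5434 0.0463]
[ 278  342   77   31 2344] [[0.5283, -0.0145], [0.5647, -0.0195], [0.5629, -0.036], [0.5256, -0.0309]] [0.0367 0.0166 0.0376 0.0166] [ 0.5454 -0.0252]
```

View pics/w14.png

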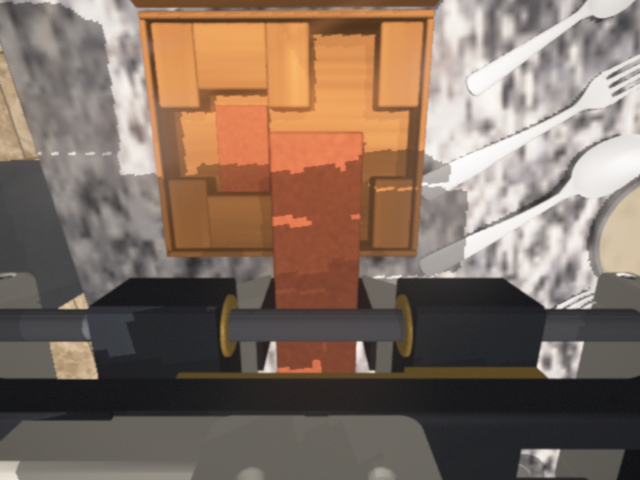

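View pics/s14.png

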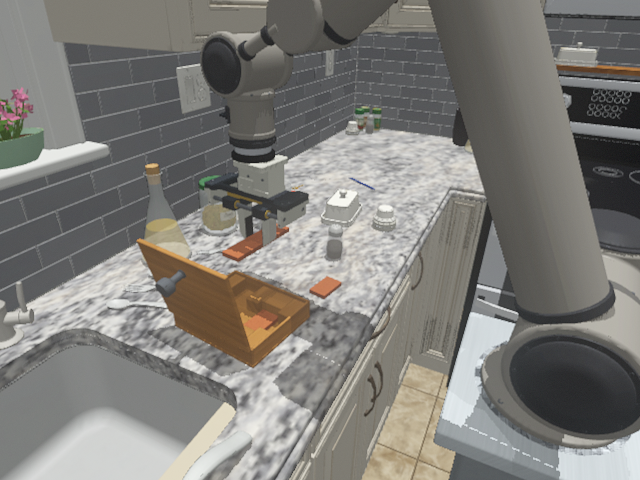

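>>> {"name": "apply_moves", "arguments": {
  "increments": [
    {"linear": [5, 35, -20], "turn": [0, 0, 0], "grip": 0.3},
    {"linear": [15, 60, -45], "turn": [0, 0, 0], "grip": 0.3},
    {"linear": [28, 68, -65], "turn": [0, 0, 0], "grip": 0.3},
    {"linear": [30, 68.5, -75], "turn": [0, 0, 0], "grip": 0.3},
    {"linear": [30, 68.5, -78], "turn": [0, 0, 0], "grip": 0.3},
    {"linear": [30, 68.5, -78], "turn": [0, 0, 0], "grip": 0.3}
  ]
}}

```text
time: 20.15
tool_pos: [0.5779, 0.071, 0.0614]
tool_rot: [3.141, 0.001, -0.139]
contact_force: [-0.2, -0.1, -1.3]
opening: 0.039
```

```bash
python3 look.py w15 0.066
```

```text
20.15 [0.5779 0.071  0.0614] [ 3.1413e+00  8.0000e-04 -1.3900e-01] [-0.2 -0.1 -1.3] 0.039 q6 0.13
[  268   131    95   178 15687] [[0.5698, 0.1496], [0.6085, 0.1442], [0.6, 0.0644], [0.5558, 0.0706]] [0.0391 0.0802 0.0447 0.0802] [0.5835 0.1072]
[ 154  214   74   64 4207] [[0.5138, 0.1221], [0.5458, 0.1177], [0.5397, 0.0886], [0.5062, 0.0933]] [0.0322 0.0296 0.0338 0.0298] [0.5264 0.1054]
[ 276  342   81   31 2445] [[0.5565, 0.0522], [0.5952, 0.0468], [0.5934, 0.03], [0.5537, 0.0356]] [0.0391 0.0168 0.0401 0.0168] [0.5747 0.0412]
```

View pics/w15.png

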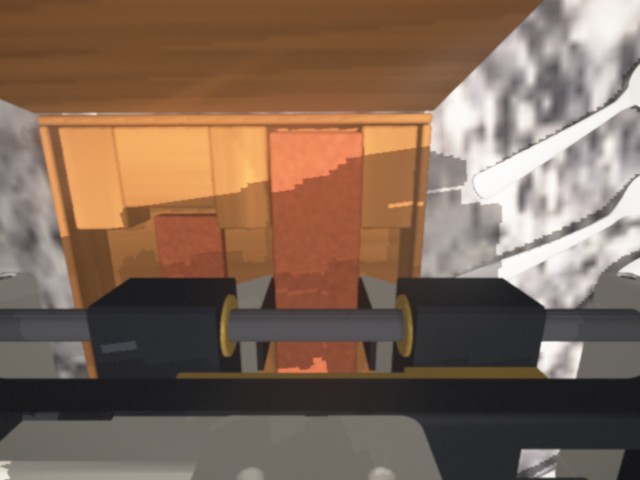

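>>> {"name": "apply_moves", "arguments": {
  "increments": [
    {"linear": [0.5, 0.5, -12], "turn": [0, 0, 0.02], "grip": 0.3},
    {"linear": [0.5, 0.5, -22], "turn": [0, 0, 0.02], "grip": 0.3},
    {"linear": [0.5, 0.5, -30], "turn": [0, 0, 0.02], "grip": 0.3},
    {"linear": [0.5, 0.5, -35], "turn": [0, 0, 0.02], "grip": 0.3}
  ]
}}

```text
time: 20.6
tool_pos: [0.5784, 0.0725, 0.0251]
tool_rot: [3.141, 0.001, -0.136]
contact_force: [-0.8, -0.0, -1.3]
opening: 0.0389
```

```bash
python3 look.py w16 0.03
```

```text
20.6 [0.5784 0.0725 0.0251] [ 3.1414e+00  1.4000e-03 -1.3570e-01] [-0.8 -0.  -1.3] 0.0389 q6 0.13
[  269   132    96   177 15704] [[0.5569, 0.0721], [0.5704, 0.1506], [0.6095, 0.1452], [0.6015, 0.066]] [0.0797 0.0394 0.0797 0.045 ] [0.5846 0.1085]
[ 122  229   87   50 3791] [[0.4984, 0.1187], [0.5363, 0.1141], [0.5316, 0.0913], [0.4922, 0.0961]] [0.0382 0.0233 0.0397 0.0234] [0.5146 0.1051]
[ 276  342   81   31 2436] [[0.5572, 0.0538], [0.5958, 0.0485], [0.5941, 0.0318], [0.5544, 0.0372]] [0.039  0.0168 0.04   0.0168] [0.5754 0.0428]
```

View pics/w16.png

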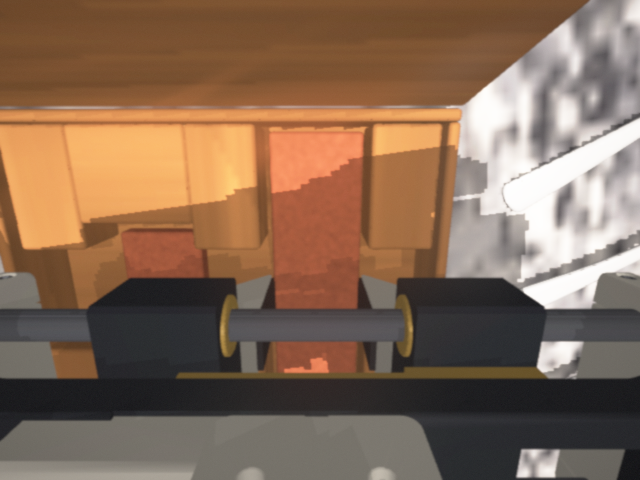

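>>> {"name": "apply_moves", "arguments": {
  "increments": [
    {"linear": [0, -0.7, -6], "turn": [0, 0, 0], "grip": 0.3},
    {"linear": [0, -0.7, -11], "turn": [0, 0, 0], "grip": 0.3},
    {"linear": [0, -0.7, -14], "turn": [0, 0, 0], "grip": 0.3},
    {"linear": [0, -0.7, -16], "turn": [0, 0, 0], "grip": 0.3},
    {"linear": [0, -0.7, -17], "turn": [0, 0, 0], "grip": 0.3},
    {"linear": [0, -0.7, -17], "turn": [0, 0, 0], "grip": 0.3},
    {"linear": [0, -0.7, -17], "turn": [0, 0, 0], "grip": 0.3}
  ]
}}

```text
time: 21.35
tool_pos: [0.579, 0.0718, 0.0096]
tool_rot: [3.142, -0.0, -0.136]
contact_force: [-1.8, -0.1, 2.5]
opening: 0.0392
```

>>> {"name": "apply_moves", "arguments": {
  "increments": [
    {"linear": [0, 0, -0.7], "turn": [0, 0, 0], "grip": 0.3},
    {"linear": [0, 0, -0.7], "turn": [0, 0, 0], "grip": 0.3},
    {"linear": [0, 0, -0.7], "turn": [0, 0, 0], "grip": 0.3}
  ]
}}

```text
time: 21.65
tool_pos: [0.579, 0.0718, 0.0095]
tool_rot: [-3.142, -0.0, -0.136]
contact_force: [-4.1, -0.2, 8.8]
opening: 0.0386
```

```bash
python3 look.py w17 0.015
```

```text
21.65 [0.579  0.0718 0.0095] [-3.1416e+00 -5.0000e-04 -1.3560e-01] [-4.1 -0.2  8.8] 0.0386 q6 0.13
[  270   132    93   177 15614] [[0.5715, 0.1499], [0.6092, 0.1447], [0.6011, 0.0657], [0.5581, 0.0716]] [0.0381 0.0794 0.0435 0.0794] [0.585 0.108]
[ 101  235   96   57 3715] [[0.4884, 0.116], [0.5294, 0.1171], [0.5276, 0.0916], [0.4849, 0.0902]] [0.041  0.0255 0.0428 0.026 ] [0.5076 0.1038]
[ 276  342   81   31 2419] [[0.5579, 0.0535], [0.5964, 0.0482], [0.5946, 0.0316], [0.5552, 0.037]] [0.0389 0.0168 0.0399 0.0167] [0.576  0.0426]
```

View pics/w17.png

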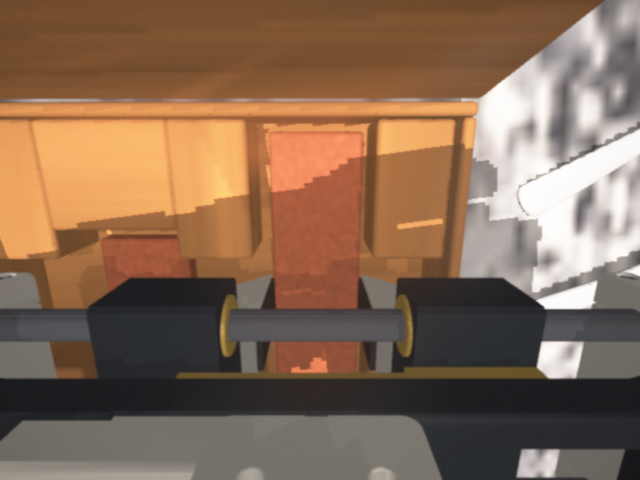

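>>> {"name": "apply_moves", "arguments": {
  "increments": [
    {"linear": [0, 0, 1], "turn": [0, 0, 0], "grip": 0.58},
    {"linear": [0, 0, 1], "turn": [0, 0, 0], "grip": 0.58},
    {"linear": [0, 0, 1], "turn": [0, 0, 0], "grip": 0.58},
    {"linear": [0, 0, 15], "turn": [0, 0, 0], "grip": 0.58},
    {"linear": [0, 0, 45], "turn": [0, 0, 0], "grip": 0.58},
    {"linear": [-15, -15, 80], "turn": [0, 0, 0], "grip": 0.3},
    {"linear": [-45, -40, 105], "turn": [0, 0, 0], "grip": 0},
    {"linear": [-60, -70, 130], "turn": [0, 0, 0], "grip": 0},
    {"linear": [-65, -80, 140], "turn": [0, 0, 0], "grip": 0},
    {"linear": [-65, -80, 140], "turn": [0, 0, 0], "grip": 0}
  ]
}}

```text
time: 22.7
tool_pos: [0.5149, -0.0094, 0.1508]
tool_rot: [3.142, -0.005, -0.138]
contact_force: [0.1, 0.4, -1.0]
opening: 0.0179
```

```bash
python3 look.py w18 0.015; python3 -c "
from h import *
im=cv2.imread('pics/w18.png')[:,:,::-1]; crop(im,180,0,480,240,2.6,'w18c.png')
im=read_camera('scene'); crop(im,120,190,420,370,2.6,'s18.png')"
```

```text
22.7 [ 0.5149 -0.0094  0.1508] [ 3.1415 -0.0045 -0.138 ] [ 0.1  0.4 -1. ] 0.0179 q6 -0.03
[ 353   16   59  198 9917] [[0.5466, 0.0038], [0.5705, 0.1509], [0.6093, 0.1439], [0.5911, -0.0046]] [0.149  0.0394 0.1496 0.0453] [0.5794 0.0735]
[ 257   84   51   86 4212] [[0.4877, 0.1139], [0.526, 0.1086], [0.5167, 0.0448], [0.476, 0.0504]] [0.0387 0.0645 0.0411 0.0645] [0.5016 0.0794]
```

View pics/w18c.png

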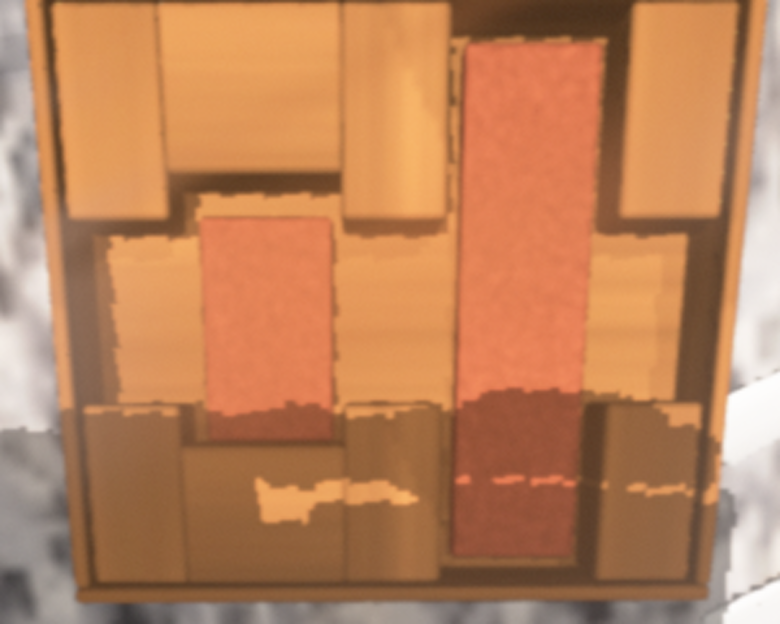

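View pics/s18.png

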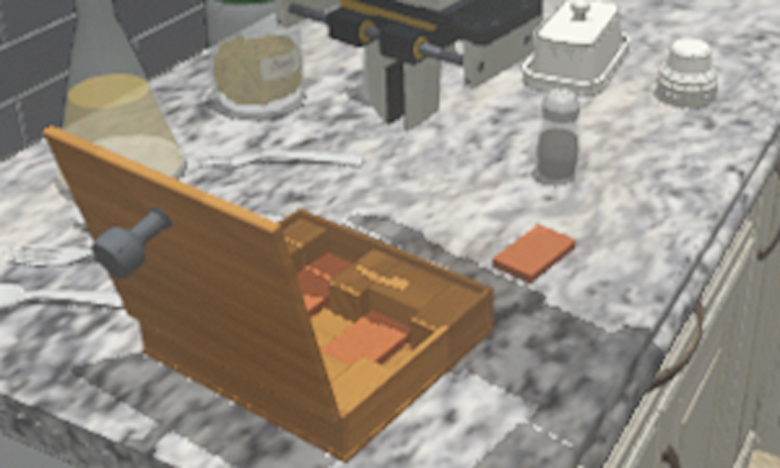

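>>> {"name": "apply_moves", "arguments": {
  "increments": [
    {"linear": [-3, 0, 45], "turn": [0, 0, 0], "grip": 0},
    {"linear": [-5, 20, 88], "turn": [0, 0, 0], "grip": 0},
    {"linear": [-5, 65, 95], "turn": [0, 0, 0], "grip": 0},
    {"linear": [-5, 112, 95], "turn": [0, 0, 0], "grip": 0},
    {"linear": [-5, 159, 95], "turn": [0, 0, 0], "grip": 0},
    {"linear": [-4, 206, 95], "turn": [0, 0, 0], "grip": 0},
    {"linear": [-1, 248, 95], "turn": [0, 0, 0], "grip": 0},
    {"linear": [-1, 256, 90], "turn": [0, 0, 0], "grip": 0},
    {"linear": [-1, 256, 60], "turn": [0, 0, 0], "grip": 0},
    {"linear": [-1, 256, 50], "turn": [0, 0, 0], "grip": 0}
  ]
}}

```text
time: 23.8
tool_pos: [0.5111, 0.2483, 0.1944]
tool_rot: [3.139, 0.006, -0.134]
contact_force: [1.2, 0.6, 0.3]
opening: 0.0002
```

```bash
python3 -c "
from h import *
s=observe(); print(s['tool_pos'],s['opening'],s['qpos'])
im=read_camera('scene'); crop(im,60,80,360,370,2,'s19.png')
im=read_camera('top'); crop(im,90,90,290,270,3.5,'t19.png')"
```

```text
[0.51110305 0.24832072 0.19444761] 0.00021939881769975658 [ 3.17496404e-01  4.51079577e-01  1.44666508e+00 -1.69388705e-04
  1.25060125e+00  4.51293457e-01]
```

View pics/s19.png

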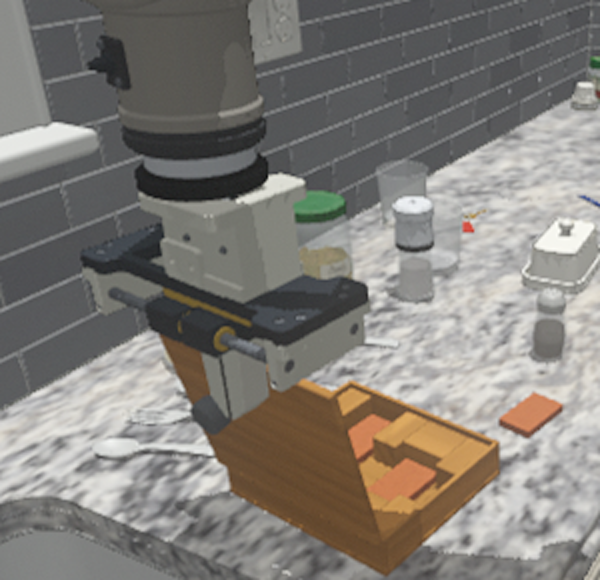

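View pics/t19.png

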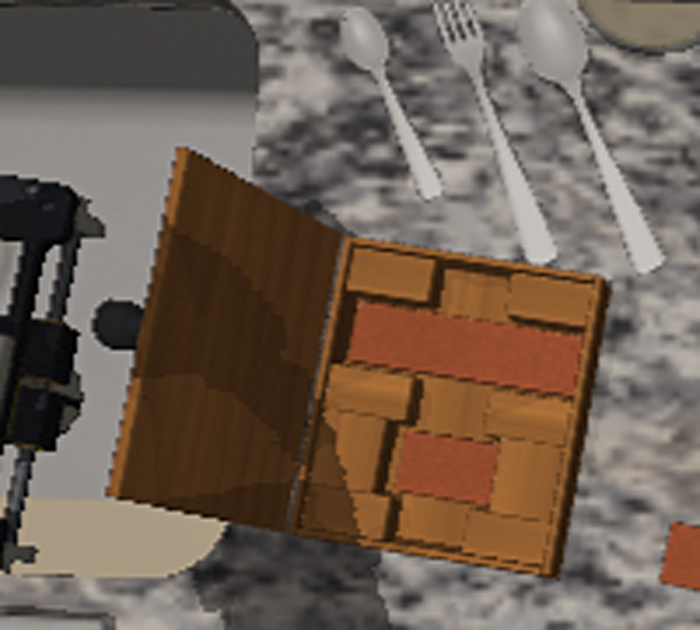

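>>> {"name": "apply_moves", "arguments": {
  "increments": [
    {"linear": [0, 0, -25], "turn": [0, 0, 0], "grip": 0},
    {"linear": [0, 0, -32], "turn": [0, 0, 0], "grip": 0},
    {"linear": [-3.7, -26.7, -32], "turn": [0, 0, 0], "grip": 0},
    {"linear": [-6.4, -46.6, -31], "turn": [0, 0, 0], "grip": 0},
    {"linear": [-8.8, -63.9, -29.5], "turn": [0, 0, 0], "grip": 0},
    {"linear": [-11, -80, -30], "turn": [0, 0, 0], "grip": 0},
    {"linear": [-13.3, -96, -32], "turn": [0, 0, 0], "grip": 0}
  ]
}}

```text
time: 24.6
tool_pos: [0.5001, 0.151, 0.1673]
tool_rot: [-3.141, -0.001, -0.136]
contact_force: [0.7, 1.1, -0.9]
opening: 0.0003
```

```bash
python3 -c "
from h import *
s=observe(); print(s['tool_pos'],s['contact_force'])
im=read_camera('scene'); crop(im,60,80,360,370,2,'s20.png')"
```

```text
[0.50005381 0.15104577 0.16729354] [ 0.71861042  1.12178858 -0.90061251]
```

View pics/s20.png

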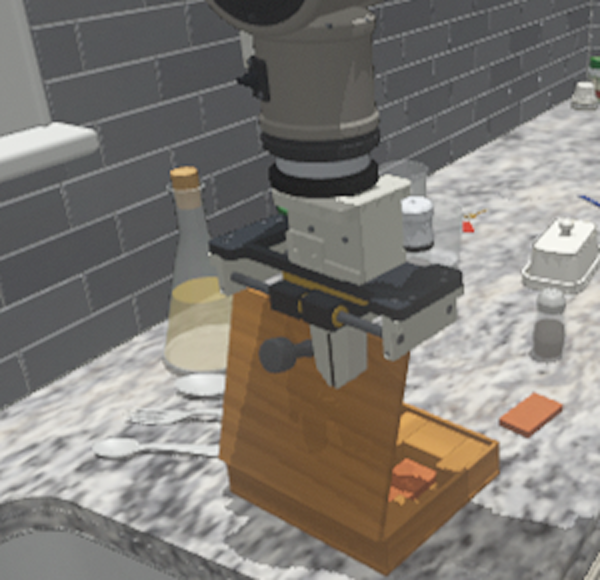

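>>> {"name": "apply_moves", "arguments": {
  "increments": [
    {"linear": [-2.2, -16, -4.5], "turn": [0, 0, 0], "grip": 0},
    {"linear": [-4.2, -31, -10], "turn": [0, 0, 0], "grip": 0},
    {"linear": [-6.2, -44.6, -18.5], "turn": [0, 0, 0], "grip": 0},
    {"linear": [-8, -57.5, -28.5], "turn": [0, 0, 0], "grip": 0},
    {"linear": [-9.5, -69, -40.5], "turn": [0, 0, 0], "grip": 0},
    {"linear": [-11, -79, -53.5], "turn": [0, 0, 0], "grip": 0},
    {"linear": [-12, -87, -67.5], "turn": [0, 0, 0], "grip": 0},
    {"linear": [-13, -93, -82.5], "turn": [0, 0, 0], "grip": 0},
    {"linear": [-13.4, -96.6, -93], "turn": [0, 0, 0], "grip": 0},
    {"linear": [-13.6, -98.4, -103.5], "turn": [0, 0, 0], "grip": 0}
  ]
}}

```text
time: 25.65
tool_pos: [0.4858, 0.0527, 0.062]
tool_rot: [3.141, 0.001, -0.136]
contact_force: [-0.4, -0.0, 0.2]
opening: 0.0003
```

```bash
python3 -c "
from h import *
s=observe(); print(s['tool_pos'],s['contact_force'])
im=read_camera('scene'); crop(im,60,80,360,370,2,'s21.png')"
```

```text
[0.48575281 0.05272019 0.06204327] [-0.41362333 -0.01221727  0.22389141]
```

View pics/s21.png

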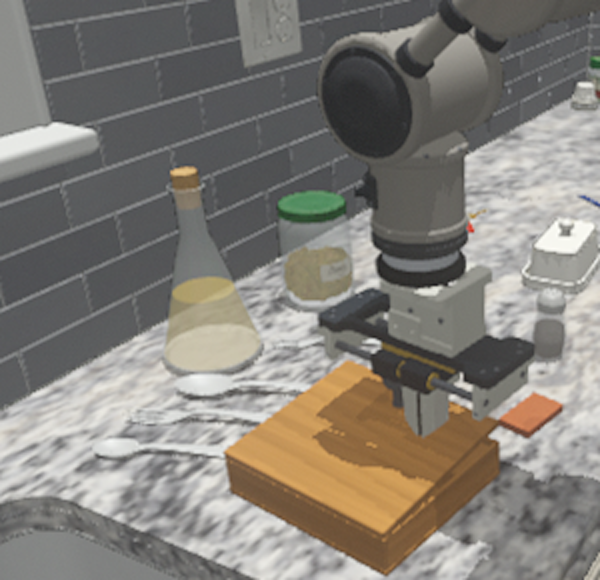

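>>> {"name": "apply_moves", "arguments": {
  "increments": [
    {"linear": [0, 0, -4], "turn": [0, 0, 0], "grip": 0},
    {"linear": [0, -1, -8], "turn": [0, 0, 0], "grip": 0},
    {"linear": [0, -1, -11], "turn": [0, 0, 0], "grip": 0},
    {"linear": [0, -1, -13], "turn": [0, 0, 0], "grip": 0},
    {"linear": [0, -1, -14], "turn": [0, 0, 0], "grip": 0},
    {"linear": [0, -1, -14], "turn": [0, 0, 0], "grip": 0}
  ]
}}

```text
time: 26.3
tool_pos: [0.4862, 0.0525, 0.0491]
tool_rot: [-3.142, -0.0, -0.136]
contact_force: [-0.9, -0.6, 0.1]
opening: 0.0003
```

>>> {"name": "apply_moves", "arguments": {
  "increments": [
    {"linear": [0, 0, -1], "turn": [0, 0, 0], "grip": 0},
    {"linear": [0, 0, -2], "turn": [0, 0, 0], "grip": 0},
    {"linear": [0, 0, -2.5], "turn": [0, 0, 0], "grip": 0},
    {"linear": [0, 0, -2.5], "turn": [0, 0, 0], "grip": 0}
  ]
}}

```text
time: 26.7
tool_pos: [0.4863, 0.0525, 0.0485]
tool_rot: [-3.142, -0.001, -0.135]
contact_force: [-6.3, 0.2, 19.9]
opening: -0.0
```

>>> {"name": "apply_moves", "arguments": {
  "increments": [
    {"linear": [0, 0, 10], "turn": [0, 0, 0], "grip": 0},
    {"linear": [0, 0, 50], "turn": [0, 0, 0], "grip": 0},
    {"linear": [0, 0, 95], "turn": [0, 0, 0], "grip": 0},
    {"linear": [0, -30, 130], "turn": [0, 0, 0], "grip": 0},
    {"linear": [-10, -75, 140], "turn": [0, 0, 0], "grip": 0},
    {"linear": [-30, -118, 140], "turn": [0, 0, 0], "grip": 0},
    {"linear": [-50, -155, 140], "turn": [0, 0, 0], "grip": 0},
    {"linear": [-60, -170, 140], "turn": [0, 0, 0], "grip": 0},
    {"linear": [-60, -170, 140], "turn": [0, 0, 0], "grip": 0}
  ]
}}

```text
time: 27.6
tool_pos: [0.4251, -0.1193, 0.1868]
tool_rot: [3.141, -0.0, -0.139]
contact_force: [-0.0, 0.2, 0.5]
opening: 0.0002
```

```bash
python3 -c "
from h import *
s=observe(); print(s['time'],s['tool_pos'],s['contact_force'])
im=read_camera('scene'); crop(im,120,190,420,370,2.6,'s22.png')
im=read_camera('top'); crop(im,110,120,510,310,2,'t22.png')"
```

```text
27.6 [ 0.42509923 -0.11927502  0.18683634] [-0.02318058  0.20650686  0.50797879]
```

View pics/s22.png

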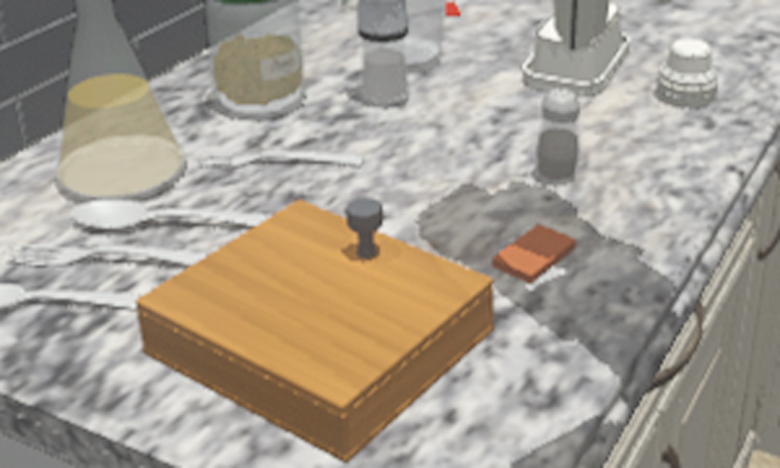

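View pics/t22.png

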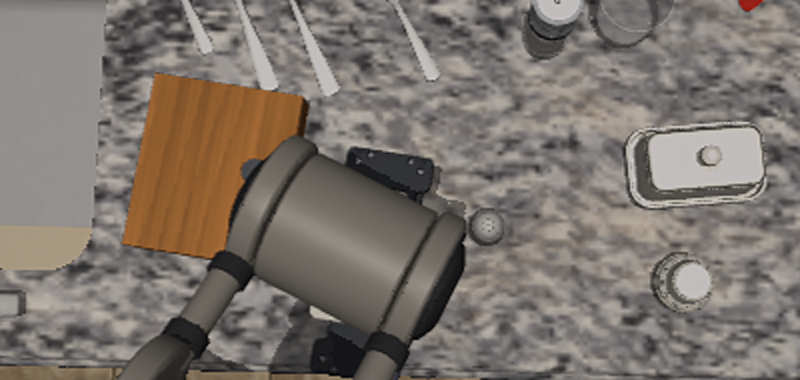

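```bash
python3 -c "
from cell import *
print(hand_in())"
```

```text
the job is handed in; nothing more can be done
None
```

Both stones are in their beds, the lid is shut, and the job was handed in at about 27.7 s. `hand_in` reports no verdict.

**What I did:**
- **Short stone:** I took the one beside the long stone, 0.528 m from the base. The look-alike near the case is at 0.457 m. It went into the short bed first, because it was in the way of a finger at the long stone's free end.
- **Long stone:** I lifted it by its free end, laid it flat in the clear and let go. I then took it again by its middle and lowered it until it touched the floor of the long bed before releasing.
- **Lid:** I pushed it over from behind and pressed it down to its stop. That took about 20 N, with the fingertip at z = 0.0485 m against an expected lid top of 0.048 m.

**Last checks, taken with the lid open except where noted:**
- **Stones:** both lay flat in the picture. By the wrist camera the long stone was about 2 mm from its bed centre and the short stone about 3 mm, against a limit of 8 mm. I could not check them again with the lid shut.
- **Lid shut:** it looks flush with the case in the scene picture.
- **Timer and shaker:** both still upright. The shaker is at the same pixel as at the start. The timer showed no visible shift, though I did not measure it.
- **Arm:** it stands clear with about 0.5 N on the tool.

**Disagreement:** two fits of the case position, from the wrist and top cameras, differed by about 1 mm. The wrist fit was up to 3.6 pixels off at the far rim. Nothing failed.

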